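# Clear and pack the slide cassettes and close up the carrier

### The arm

A 7-joint arm with a two-finger parallel gripper is mounted at the origin on the work surface. World frame = base frame: x ahead of the robot, y to its left, z up, the work surface at z = 0. Lengths are in m, angles in rad, forces in N, time in s.
With the tool pointing down it reaches from about 0.425 to 0.925 m from the base axis. Payload 6.8 kg.
Tool frame: the origin (TCP) lies at the very end of the fingers, on their centre line; the grasp point (between the pads) lies bot.grip_depth behind it (bot.grip_depth is the distance from the TCP to the grasp point, in m); z points along the fingers, y is the line along which they close (so a half turn about z gives the same grasp; the last joint's range is limited). The gripper opens to 85 mm and grips with 20 to 120 N. Pads are 22 mm wide; open, the fingers measure 114 mm over their backs; the gripper's body (76 mm by 85 mm) begins 54 mm behind the grasp point. The pads swing forward as they close: fully open they stand 13 mm farther back than shut.
Start: joints at [-1.411, 0.477, 0.022, 1.555, -0.011, 1.109, -0.083], TCP at [0.179, 0.651, 0.231] pointing down, gripper open.
Joint ranges: [-2.96, 2.96], [-0.34, 2.1], [-1.41, 1.46], [0.24, 2.44], [-1.37, 4.51], [0.17, 1.92], [-2.96, 2.96]. Speed limits (rad/s): [2.39, 2.39, 3.14, 3.14, 3.14, 3.14, 3.14].

### API

Orientations are given as a unit quaternion [w, x, y, z].
In Python, from station import bot gives the robot as it stands.
- The arm moves only by the tool send_rows, never from a script. Its arguments are lists of equal length, an entry for each row: "slide": the shift along the tool's x, y, z in mm, a list of three; "roll": the turn about the tool's z in degrees; "claw": the opening, from 0 (shut) to 1 (fully open). A call has exactly 8 rows; each row is the pose to reach, as a shift and turn from the pose commanded when the call began, along the tool's axes at that moment; what a row does not reach only later rows make up. A row lasts 1/12 s, in which the tool goes at most 41.7 mm and 7.16 degrees, less where a joint would pass 70% of its speed; a pose out of reach is approached as far as the arm can. A call with a gripper value outside its range is refused whole. The fingers move at their own pace and stop on an object; "force" is the grip in N (left out, the last holds). Time passes only in rows, so rows that repeat a pose let the fingers close, or fill a call up. It gives the time, the measured TCP pose, the force, the opening and the grip force at its end, in the units of the state.
- bot.get_obs(): the state, without advancing time (a new reading comes with each control period).
- bot.read_camera(name): name is "scene" or "top" or "wrist"; returns the picture (480x640x3 uint8, red, green, blue); there is no depth.
- bot.camera_model(name): a dict with "camera_matrix" (3x3 intrinsics, pixels), "camera_from_world" (4x4, takes a point from world to camera coordinates). Camera axes: x right, y down, z forward; pixel columns grow to the right and rows downward; lengths in m; the calibration is good to about 2 mm. A picture is of the moment at which its call begins: read the wrist's pose just before it. camera_model takes no time and is no camera call; for the wrist camera it gives the pose at the moment of the call.
- bot.hand_in(): hands the job in; it is judged then, once.
The state is a dict: "t": time; "q": joint angles; "joint_vel": joint speeds; "joint_torque": joint torques, N m; "eef_pos": TCP position; "tool_rot": TCP orientation; "contact_force": force on the tool from outside, world axes, zero at the start; "torque": the same for the moment, N m; "gripper_width": opening from 0.0 (shut) to 1.0 (fully open); "grasp_force": force on a finger pad.
Only numpy, scipy, OpenCV 4.12 (cv2) and the standard library are available. Lean on these libraries where they do the work, as an engineer would, in place of code of your own. Each camera call takes 0.05 s, during which the arm holds its last target. There are 200 camera calls.

### The job

Clear the carrier box and pack it: stand every specimen pot left in it upright in a free pocket of the tray, and move every slide cassette from the tray into the carrier, each lying flat and the right way up in a bay of its own. Then swing the carrier's lid shut and press its front down until the catch snaps and holds it, and only after that fold both clamps fully over onto the lid. Leave everything else on the desk where it is.

Things in the scene. Friction and masses are not known exactly. Their poses are not given: they have to be found in the camera images.
- carrier: Grey plastic carrier box fixed to the desk, open on top: 116 (x) x 247 (y) mm outside, rim 56 mm high, floor 6 mm, walls 5 mm. Origin: centre of its underside on the desk; z up; -x is its front (catch, clamps), +x the lid hinge side. Four bays in a row along y. In the middle of the front stands the black catch housing, reaching 34 mm out from the wall and 42 mm high.
- bay1 (a point): Centre of a bay's floor, at carrier x = 0, y = -90, z = 6 mm, axes as the carrier's. The bay is 106 mm along x by 57 mm along y, between dividers 3 mm thick standing 18 mm above the floor. It takes one cassette, its length along x, either way round.
- bay2 (a point): Centre of a bay's floor, at carrier x = 0, y = -30, z = 6 mm, axes as the carrier's. The bay is 106 mm along x by 57 mm along y, between dividers 3 mm thick standing 18 mm above the floor. It takes one cassette, its length along x, either way round.
- bay3 (a point): Centre of a bay's floor, at carrier x = 0, y = +30, z = 6 mm, axes as the carrier's. The bay is 106 mm along x by 57 mm along y, between dividers 3 mm thick standing 18 mm above the floor. It takes one cassette, its length along x, either way round.
- bay4 (a point): Centre of a bay's floor, at carrier x = 0, y = +90, z = 6 mm, axes as the carrier's. The bay is 106 mm along x by 57 mm along y, between dividers 3 mm thick standing 18 mm above the floor. It takes one cassette, its length along x, either way round.
- lid (a joint): Lid angle in rad: 0 = shut, grows as it opens upward; starts at 1.65 to 1.95 (leaning back past upright), stop at 2.0. Clear lid in a white frame, 8 mm thick, 150 g; stiff hinge (0.14 N m), stays where left. Going down, its bead meets the spring catch at about 0.09 rad and rests there; some 6 N down on the middle of the front edge pushes it past, and the catch holds it at 0.
- lid_hinge (a point): Point on the lid's hinge axis, middle of the lid, at carrier x = +58, y = 0, z = 56 mm. The axis runs along the carrier's y.
- lid_tab (a point): Point on the lid's outer face (top when shut), middle of its front edge, 116 mm from the hinge axis and 8 mm outward; the tab goes on another 12 mm. The outer face looks to the carrier's +x while the lid is open, so it is pushed over from behind. x axis: from the front edge to the hinge; z: outward normal.
- clamp_a (a joint): Angle in rad of the clamp at carrier y = +60 mm: 0 = folded fully over, flat on the shut lid; starts swung out to the front at 1.9 to 2.25 (pi/2 = upright), stop at 2.3. Stiff hinge (0.10 N m), stays where it is left; about 2 N at the tip moves it.
- clamp_a_pivot (a point): Pivot of that clamp, at carrier x = -68, y = +60, z = 72 mm; the axis runs along the carrier's y. The arm is a steel bar 14 mm wide and 10 mm thick with a black end 20 mm wide and 14 mm thick, from the pivot to the tip.
- clamp_a_tip (a point): Free end of that clamp, 85 mm from its pivot.
- clamp_b (a joint): The same for the clamp at carrier y = -60 mm.
- clamp_b_pivot (a point): Pivot of the clamp at carrier x = -68, y = -60, z = 72 mm.
- clamp_b_tip (a point): Free end of that clamp, 85 mm from its pivot.
- tray: Grey plastic pocket tray fixed to the desk, 228 (x) x 204 (y) mm: floor 4 mm thick, six pockets 105 x 60 mm in two columns (x = -55.5, +55.5 mm) and three rows (y = -66, 0, +66 mm) between ridges whose tops are 10 mm above the desk. Origin: centre of its underside. The cassettes start in it, one to a pocket, their length along its x; two to three pockets are free.
- cassette1: White plastic slide cassette, 98 to 196 g, origin at the centre of its underside, z up: body 90 (x) x 40 (y) x 24 mm high, and on top along its middle a grip rib 64 (x) x 14 (y) mm that stands 18 mm higher (42 mm in all). All four are alike; 3 or 4 are present, the absent ones read None from the start.
- cassette2: White plastic slide cassette, 98 to 196 g, origin at the centre of its underside, z up: body 90 (x) x 40 (y) x 24 mm high, and on top along its middle a grip rib 64 (x) x 14 (y) mm that stands 18 mm higher (42 mm in all). All four are alike; 3 or 4 are present, the absent ones read None from the start.
- cassette3: White plastic slide cassette, 98 to 196 g, origin at the centre of its underside, z up: body 90 (x) x 40 (y) x 24 mm high, and on top along its middle a grip rib 64 (x) x 14 (y) mm that stands 18 mm higher (42 mm in all). All four are alike; 3 or 4 are present, the absent ones read None from the start.
- cassette4: White plastic slide cassette, 98 to 196 g, origin at the centre of its underside, z up: body 90 (x) x 40 (y) x 24 mm high, and on top along its middle a grip rib 64 (x) x 14 (y) mm that stands 18 mm higher (42 mm in all). All four are alike; 3 or 4 are present, the absent ones read None from the start.
- pot1: Squat closed specimen pot with a screw cap, diameter 46, height 32 mm, 70 to 140 g, origin at the centre of its underside, z up. It starts upright on the floor of one of the carrier's bays. 1 or 2 are there; an absent one reads None from the start.
- pot2: Squat closed specimen pot with a screw cap, diameter 46, height 32 mm, 70 to 140 g, origin at the centre of its underside, z up. It starts upright on the floor of one of the carrier's bays. 1 or 2 are there; an absent one reads None from the start.
- washbottle: Bystander: white wash bottle, diameter 64, height 150 mm, standing beyond the gap between tray and carrier. Origin: centre of its underside.
- slidebox: Bystander: black slide storage box, 85 x 100 x 34 mm, near the robot at its left. Origin: centre of its underside.
- pen: Bystander: marker pen, 140 mm long, 15 mm thick, lying between the tray and the carrier. Origin: middle of its underside.

How it is judged:
On the way, in this order (a step that is already met when the one before it is completed fails the run):
1. every pot stands in a tray pocket and every cassette lies flat in a bay of its own, all let go, lid still open (x of cassette1 in the frame of carrier between -0.016 and 0.016 m and y of cassette1 in the frame of carrier between -0.106 and 0.106 m and z of cassette1 in the frame of carrier between 0.002 and 0.0105 m and angle between each of cassette1, cassette2, cassette3, cassette4, pot1, pot2's own z axis and vertical below 0.1 rad and angle between the x axis of each of cassette1, cassette2, cassette3, cassette4 and the x axis of carrier, either way round below 0.3 rad and x of cassette2 in the frame of carrier between -0.016 and 0.016 m and y of cassette2 in the frame of carrier between -0.106 and 0.106 m and z of cassette2 in the frame of carrier between 0.002 and 0.0105 m and x of cassette3 in the frame of carrier between -0.016 and 0.016 m and y of cassette3 in the frame of carrier between -0.106 and 0.106 m and z of cassette3 in the frame of carrier between 0.002 and 0.0105 m and x of cassette4 in the frame of carrier between -0.016 and 0.016 m and y of cassette4 in the frame of carrier between -0.106 and 0.106 m and z of cassette4 in the frame of carrier between 0.002 and 0.0105 m and x of pot1 in the frame of tray between -0.105 and 0.105 m and y of pot1 in the frame of tray between -0.096 and 0.096 m and z of pot1 in the frame of tray between 0 and 0.0085 m and x of pot2 in the frame of tray between -0.105 and 0.105 m and y of pot2 in the frame of tray between -0.096 and 0.096 m and z of pot2 in the frame of tray between 0 and 0.0085 m and contact force between the fingers and cassette1 below 0.2 N and contact force between the fingers and cassette2 below 0.2 N and contact force between the fingers and cassette3 below 0.2 N and contact force between the fingers and cassette4 below 0.2 N and contact force between the fingers and pot1 below 0.2 N and contact force between the fingers and pot2 below 0.2 N and value of joint lid above 0.8 rad), for 0.2 s.
2. the lid is shut and held by its catch, both clamps still swung out (value of joint lid below 0.03 rad and value of joint each of clamp_a, clamp_b above 1.2 rad), for 0.2 s.
3. both clamps are folded over onto the lid (value of joint lid below 0.03 rad and value of joint each of clamp_a, clamp_b below 0.12 rad), for 0.2 s.
At the end, for the whole second after the job is handed in: Every cassette lies in a carrier bay (16 mm along it, bottom 4.5 mm, tilt 0.1 rad, lengthwise 0.3 rad), every pot stands in a tray pocket (bottom 4.5 mm, tilt 0.1 rad), all at rest and let go; lid below 0.03 rad, both clamps below 0.12 rad (all of step 3 and x of cassette1 in the frame of carrier between -0.016 and 0.016 m and y of cassette1 in the frame of carrier between -0.106 and 0.106 m and z of cassette1 in the frame of carrier between 0.002 and 0.0105 m and angle between each of cassette1, cassette2, cassette3, cassette4, pot1, pot2's own z axis and vertical below 0.1 rad and angle between the x axis of each of cassette1, cassette2, cassette3, cassette4 and the x axis of carrier, either way round below 0.3 rad and x of cassette2 in the frame of carrier between -0.016 and 0.016 m and y of cassette2 in the frame of carrier between -0.106 and 0.106 m and z of cassette2 in the frame of carrier between 0.002 and 0.0105 m and x of cassette3 in the frame of carrier between -0.016 and 0.016 m and y of cassette3 in the frame of carrier between -0.106 and 0.106 m and z of cassette3 in the frame of carrier between 0.002 and 0.0105 m and x of cassette4 in the frame of carrier between -0.016 and 0.016 m and y of cassette4 in the frame of carrier between -0.106 and 0.106 m and z of cassette4 in the frame of carrier between 0.002 and 0.0105 m and x of pot1 in the frame of tray between -0.105 and 0.105 m and y of pot1 in the frame of tray between -0.096 and 0.096 m and z of pot1 in the frame of tray between 0 and 0.0085 m and x of pot2 in the frame of tray between -0.105 and 0.105 m and y of pot2 in the frame of tray between -0.096 and 0.096 m and z of pot2 in the frame of tray between 0 and 0.0085 m and linear speed of each of cassette1, cassette2, cassette3, cassette4, pot1, pot2 below 0.02 m/s); the robot touches nothing.
It fails at once if the washbottle is moved by more than 30 mm (distance of washbottle from where it was at the start of the episode above 0.03 m).
It fails at once if the slidebox is moved by more than 30 mm (distance of slidebox from where it was at the start of the episode above 0.03 m).
It fails at once if the pen is moved by more than 30 mm (distance of pen from where it was at the start of the episode above 0.03 m).
Of cassette1, cassette2, cassette3, cassette4 only 3 to 4 are there at a start; the rules pass over those that are not, and their reading is None.
Of pot1, pot2 only 1 to 2 are there at a start; the rules pass over those that are not, and their reading is None.
At some moment in a run one of cassette1, cassette2, cassette3, cassette4 may be knocked a few centimetres aside while the robot is not near it.
Once in a run the grip may slacken for a moment while it holds something.
It also fails if it takes over 208 s, if anything falls off the work surface, if the arm or the gripper's body presses on something with over 40 N, if the wrist force passes 120 N, or if a joint passes its speed limit or range.

## Working session

There is one attempt and no reset: what is moved stays moved. The work goes in short steps, Python scripts to look and compute and a tool call to move; the robot and the scene stay as the last step left them, time stands still between calls to the robot, and variables do not carry over. Pictures are saved under pics/ and viewed, at most 14 in all, crops included, and the job is handed in when it is done.

Besides the shell and the picture viewer there is one more tool, called as name(argument=value, ...), one argument or row to a line, values as JSON. send_rows: Moves the arm, as the interface text tells. Its arguments: {"type":"object","properties":{"slide":{"type":"array","items":{"type":"array","items":{"type":"number"}}},"roll":{"type":"array","items":{"type":"number"}},"claw":{"type":"array","items":{"type":"number"}},"force":{"type":"number"}},"required":["slide","roll","claw"]}

```bash
ls; mkdir -p pics; python3 - <<'E'
from station import bot
import cv2,numpy as np
np.set_printoptions(precision=4,suppress=True)
o=bot.get_obs(); print(o, bot.grip_depth)
for n in ("scene","top"):
    im=bot.read_camera(n); cv2.imwrite(f"pics/{n}0.png",im[:,:,::-1])
    m=bot.camera_model(n); print(n,np.array(m["camera_matrix"]),np.array(m["camera_from_world"]))
E
```

```text
pics
{'t': 0.0, 'q': array([-1.4111,  0.4778,  0.0223,  1.5564, -0.0115,  1.1093, -0.0831]), 'joint_vel': array([-0.0013, -0.0032, -0.0001,  0.0026,  0.0007,  0.0008,  0.0006]), 'joint_torque': array([  0.0006, -59.6448,   1.6081, -28.1209,   0.0125,   0.0091,
        -0.    ]), 'eef_pos': array([0.1785, 0.6504, 0.2304]), 'tool_rot': array([-0.    ,  0.1335,  0.9911, -0.0009]), 'contact_force': array([-0.4033, -0.191 , -0.0464]), 'torque': array([-0.0231, -0.003 , -0.0121]), 'grasp_force': 0.0, 'gripper_width': 1.0018205124134372} 0.0187
scene [[585.8458   0.     311.9289]
 [  0.     585.8458 238.2339]
 [  0.       0.       1.    ]] [[ 0.8056  0.5924  0.0065 -0.4461]
 [ 0.3266 -0.4349 -0.8392 -0.0797]
 [-0.4943  0.6782 -0.5438  1.3677]
 [ 0.      0.      0.      1.    ]]
top [[618.7826   0.     321.9862]
 [  0.     618.7826 242.6969]
 [  0.       0.       1.    ]] [[ 0.0288 -0.9996  0.0043  0.0182]
 [-0.9811 -0.0291 -0.1913  0.5394]
 [ 0.1914  0.0013 -0.9815  1.2586]
 [ 0.      0.      0.      1.    ]]
```

View pics/top0.png

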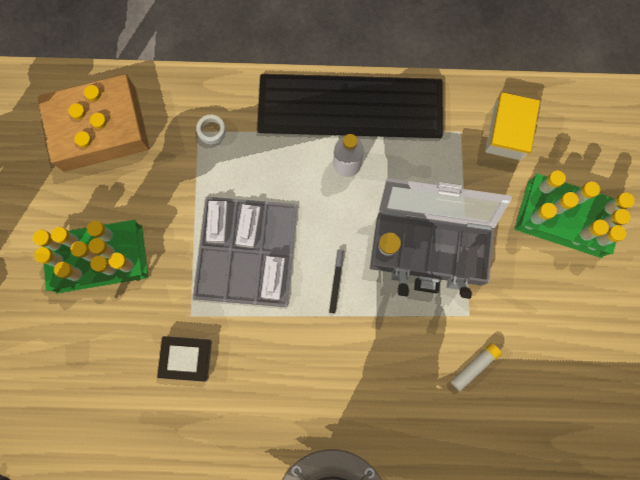

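View pics/scene0.png

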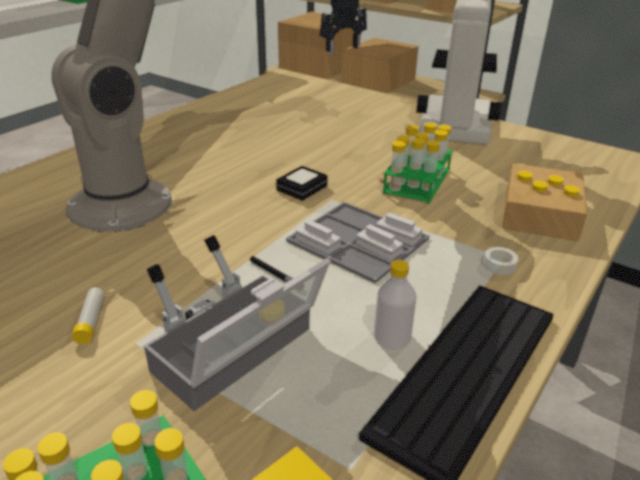

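The top view shows three cassettes in the tray at about (215,222), (247,225) and (273,278). One pot with a yellow cap is in the carrier's left bay at (390,243), the lid is open towards the top, and the clamps point to the bottom at (403,290) and (465,292). The scene view agrees. I'll enlarge the top view and compute ray casts.

```bash
cat > h.py <<'E'
from station import bot
import numpy as np, cv2
from scipy.spatial.transform import Rotation as R
np.set_printoptions(precision=4,suppress=True)
def cam(n):
    m=bot.camera_model(n); return np.array(m["camera_matrix"]),np.array(m["camera_from_world"])
def ray(c,uv,z):
    "pixels -> world points on the plane at height z"
    K,T=c; uv=np.atleast_2d(np.asarray(uv,float))
    d=np.c_[uv,np.ones(len(uv))]@np.linalg.inv(K).T@T[:3,:3]; o=-T[:3,:3].T@T[:3,3]
    return o+d*((z-o[2])/d[:,2])[:,None]
def proj(c,p):
    K,T=c; q=(np.atleast_2d(p)@T[:3,:3].T+T[:3,3])@K.T; return q[:,:2]/q[:,2:]
def pose():
    o=bot.get_obs(); w,x,y,z=o["tool_rot"]; return o,R.from_quat([x,y,z,w])
def go(p,yaw=None):
    "world target (m), yaw of the closing line (rad) -> slide mm, roll deg"
    o,r=pose(); s=r.inv().apply(np.asarray(p)-o["eef_pos"])*1000
    a=0
    if yaw is not None:
        y=r.apply([0,1,0]); a=np.arctan2(y[1],y[0])-yaw   # tool down: + roll lowers world yaw
        a=(np.degrees(a)+90)%180-90
    print("slide",s.round(1),"roll",round(float(a),2))
E
python3 - <<'E'
from h import *
im=cv2.imread("pics/top0.png"); c=cam("top")
crop=im[125:325,185:515]; cv2.imwrite("pics/crop1.png",cv2.resize(crop,None,fx=2.4,fy=2.4,interpolation=cv2.INTER_CUBIC))
print("tray",ray(c,[(207,197),(298,204),(290,305),(194,299)],.01)[:,:2])
print("carrier",ray(c,[(383,183),(372,268),(490,283)],.056)[:,:2])
print("bottle",ray(c,[(347,168)],.03),"pot",ray(c,[(390,244)],.038))
w=cv2.inRange(im,(165,165,165),(255,255,255)); w[:, :190]=0;w[:,300:]=0;w[:190]=0;w[310:]=0
for k in cv2.findContours(w,0,2)[0]:
    if cv2.contourArea(k)>40:
        (x,y),s,a=cv2.minAreaRect(k); print((x,y),s,a,ray(c,[(x,y)],.045))
E
```

```text
tray [[0.6425 0.2918]
 [0.6325 0.0896]
 [0.4087 0.0986]
 [0.4156 0.3052]]
carrier [[ 0.6727 -0.0936]
 [ 0.487  -0.0724]
 [ 0.4626 -0.3191]]
bottle [[ 0.7125 -0.0164  0.03  ]] pot [[ 0.5429 -0.1117  0.038 ]]
(272.08465576171875, 277.3230895996094) (18.10906982421875, 41.303565979003906) 7.125016689300537 [[0.4626 0.1369 0.045 ]]
(245.49996948242188, 258.5) (106.99998474121094, 100.99998474121094) -0.0 [[0.5011 0.1949 0.045 ]]
(247.13641357421875, 225.0376739501953) (17.96648597717285, 40.128902435302734) 9.727578163146973 [[0.5738 0.1952 0.045 ]]
(215.568603515625, 220.47125244140625) (17.69405746459961, 40.1109619140625) 3.8140745162963867 [[0.5818 0.2633 0.045 ]]
(266.5, 195.5) (11.0, 65.0) 90.0 [[0.6403 0.1568 0.045 ]]
(195.90626525878906, 233.95164489746094) (28.66706085205078, 102.78578186035156) 19.15561294555664 [[0.551  0.3034 0.045 ]]
```

View pics/crop1.png

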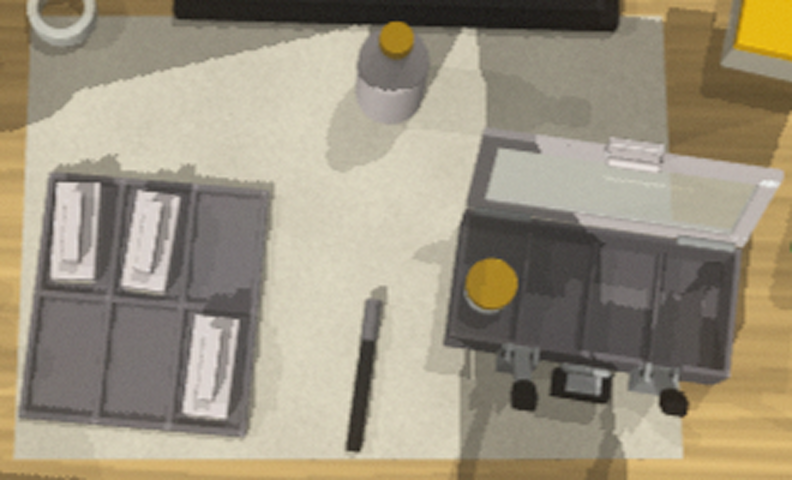

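The crop shows the carrier's rim corners at (447,343), (727,380), (467,210) and (742,243). The single pot is at (491,283) in bay4. The free pockets are the two near-left ones and the far right one.

```bash
python3 - <<'E'
from h import *
c=cam("top"); q=np.array([(447,343),(727,380),(742,243),(467,210)])/2.4+[185,125]
p=ray(c,q,.056)[:,:2]; print(p, np.linalg.norm(p-np.roll(p,1,0),axis=1))
ctr=p.mean(0); y=p[0]-p[1]+p[3]-p[2]; yaw=np.arctan2(-y[0],y[1]); print("carrier",ctr,yaw)
t=np.array([(52,173),(273,184),(243,437),(20,418)])/2.4+[185,125]; t=ray(c,t,.01)[:,:2]
y=t[0]-t[1]+t[3]-t[2]; tx=t[0]-t[3]+t[1]-t[2]; print("tray",t.mean(0),np.arctan2(-y[0],y[1]),np.arctan2(tx[1],tx[0]))
pot=ray(c,np.array([[491,283]])/2.4+[185,125],.038)[0,:2]; 
Rm=lambda a:np.array([[np.cos(a),-np.sin(a)],[np.sin(a),np.cos(a)]])
print("pot in carrier",(pot-ctr)@Rm(yaw),pot)
print("pen",ray(c,np.array([[374,300],[353,450]])/2.4+[185,125],.008))
go([pot[0]-0.03,pot[1]-.04,.26],yaw)
E
```

```text
[[ 0.4871 -0.0708]
 [ 0.4618 -0.3148]
 [ 0.5843 -0.3308]
 [ 0.6071 -0.087 ]] [0.1211 0.2453 0.1236 0.2449]
carrier [ 0.5351 -0.2008] -0.09833394725647919
tray [0.5248 0.1984] -0.03829240816525953 -0.07009206673772793
pot in carrier [0.0012 0.0906] [ 0.5452 -0.1108]
pen [[ 0.5322 -0.0076  0.008 ]
 [ 0.3955  0.008   0.008 ]]
slide [-536.7 -683.6  -28.4] roll 80.29
```

send_rows(
  slide=[
    [-35,-21,-4],
    [-70,-42,-8],
    [-105,-63,-12],
    [-140,-84,-16],
    [-175,-105,-20],
    [-210,-126,-24],
    [-245,-147,-28],
    [-280,-170,-28],
  ],
  roll=[0,0,0,0,0,0,0,0],
  claw=[1,1,1,1,1,1,1,1],
)

```text
t: 0.77
eef_pos: [0.4047, 0.4118, 0.2599]
tool_rot: [0.0, 0.133, 0.991, 0.0]
contact_force: [0.9, 0.3, -0.1]
gripper_width: 1.003
grasp_force: 0.0
```

send_rows(
  slide=[
    [-20,-34,0],
    [-40,-68,0],
    [-60,-102,0],
    [-80,-136,0],
    [-100,-170,0],
    [-120,-204,0],
    [-140,-238,0],
    [-160,-270,0],
  ],
  roll=[0,0,0,0,0,0,0,0],
  claw=[1,1,1,1,1,1,1,1],
)

```text
t: 1.43
eef_pos: [0.4861, 0.108, 0.2592]
tool_rot: [-0.0, 0.134, 0.991, -0.0]
contact_force: [0.8, 0.9, 0.0]
gripper_width: 1.001
grasp_force: 0.0
```

send_rows(
  slide=[
    [-12,-31,0],
    [-24,-62,0],
    [-36,-93,0],
    [-48,-124,0],
    [-60,-155,0],
    [-72,-186,0],
    [-84,-217,0],
    [-97,-244,0],
  ],
  roll=[6,12,18,24,30,36,42,49],
  claw=[1,1,1,1,1,1,1,1],
)

```text
t: 2.1
eef_pos: [0.5146, -0.1528, 0.2592]
tool_rot: [-0.0, 0.535, 0.845, -0.0]
contact_force: [-0.3, 0.4, -0.0]
gripper_width: 0.997
grasp_force: 0.0
```

```bash
python3 - <<'E'
from h import *
o,r=pose(); print(o["t"],o["eef_pos"],o["q"],o["contact_force"])
print(r.as_matrix())
c=cam("wrist"); im=bot.read_camera("wrist"); cv2.imwrite("pics/w1.png",im[:,:,::-1])
K,T=c; print(K, -T[:3,:3].T@T[:3,3], T)
print(proj(c,[[.5452,-.1108,.038],o["eef_pos"]]))
go([.5452,-.1108,.15],-.0983)
E
```

```text
2.1 [ 0.5146 -0.1528  0.2592] [-0.3227  0.2427  0.5934  1.8843 -0.1545  1.0604  0.7747] [-0.2616  0.3937 -0.0407]
[[-0.4275  0.904  -0.0004]
 [ 0.904   0.4275  0.    ]
 [ 0.0002 -0.0003 -1.    ]]
[[408.5673   0.     317.9223]
 [  0.     408.5673 243.816 ]
 [  0.       0.       1.    ]] [ 0.4838 -0.0869  0.3993] [[ 0.9038  0.428   0.0003 -0.4001]
 [ 0.41   -0.866   0.2862 -0.3879]
 [ 0.1227 -0.2585 -0.9582  0.3008]
 [ 0.      0.      0.      1.    ]]
[[369.214  178.5017]
 [316.8098 321.8218]]
slide [ 31.9  47.6 109.6] roll 30.12
```

View pics/w1.png

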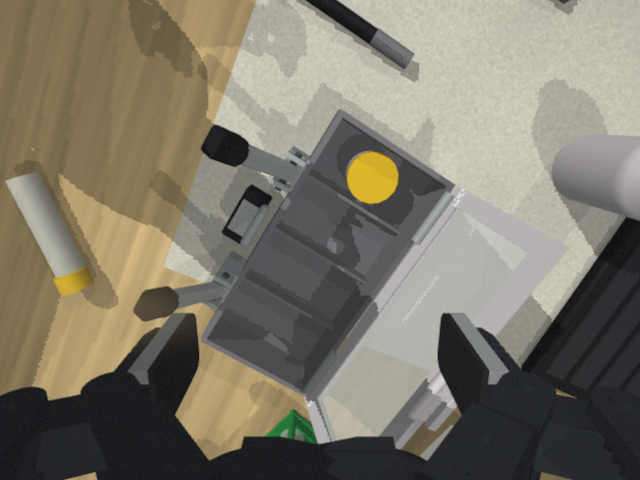

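The wrist view shows the pot's cap centre at (372,178) and the carrier's rim corners at (342,111), (204,338), (304,390) and (457,188). The clamp ends are at (225,146) and (156,303). All the bays except the pot's are empty.

```bash
python3 - <<'E'
from h import *
c=cam("wrist"); p=ray(c,[(342,111),(204,338),(304,390),(457,188)],.056)[:,:2]
print(p,np.linalg.norm(p-np.roll(p,1,0),axis=1))
y=p[0]-p[1]; yaw=np.arctan2(-y[0],y[1]); ex=np.array([np.cos(yaw),np.sin(yaw)])
print("carrier by front edge",(p[0]+p[1])/2+.058*ex,yaw,"mean",p.mean(0))
pot=ray(c,[(372,178)],.038)[0]; print(pot)
im=cv2.imread("pics/w1.png"); m=cv2.inRange(im,(0,130,150),(90,230,255)); m[:, :300]=0; m[300:]=0
k=max(cv2.findContours(m,0,2)[0],key=cv2.contourArea); print(cv2.minEnclosingCircle(k)); 
pot=ray(c,[cv2.minEnclosingCircle(k)[0]],.038)[0]; print(pot)
go([pot[0],pot[1],.15],yaw); go([pot[0],pot[1],.012],yaw)
E
```

```text
[[ 0.4996 -0.078 ]
 [ 0.4689 -0.3162]
 [ 0.5782 -0.3297]
 [ 0.6145 -0.0935]] [0.1159 0.2402 0.1102 0.2389]
carrier by front edge [ 0.5418 -0.2046] -0.1284698824630315 mean [ 0.5403 -0.2044]
[ 0.5487 -0.117   0.038 ]
((371.9151611328125, 177.2698974609375), 26.143171310424805)
[ 0.5483 -0.1165  0.038 ]
slide [ 25.4  48.1 109.6] roll 31.85
slide [ 26.   48.1 247.6] roll 31.85
```

send_rows(
  slide=[
    [6,12,25],
    [12,24,50],
    [18,36,75],
    [26,48,90],
    [26,48,90],
    [26,48,90],
    [26,48,90],
    [26,48,90],
  ],
  roll=[6,12,18,24,30,31,31,31],
  claw=[0.72,0.72,0.72,0.72,0.72,0.72,0.72,0.72],
)

```text
t: 2.82
eef_pos: [0.5474, -0.1069, 0.1697]
tool_rot: [0.0, 0.738, 0.674, 0.0]
contact_force: [-0.4, -0.4, 0.2]
gripper_width: 0.722
grasp_force: 0.0
```

```bash
python3 - <<'E'
from h import *
o,r=pose(); print(o["t"],o["eef_pos"],o["gripper_width"],o["joint_vel"])
c=cam("wrist"); im=bot.read_camera("wrist")[:,:,::-1].copy(); cv2.imwrite("pics/w2.png",im)
m=cv2.inRange(im,(0,130,150),(90,230,255))
k=max(cv2.findContours(m,0,2)[0],key=cv2.contourArea); e=cv2.minEnclosingCircle(k); print(e) 
pot=ray(c,[e[0]],.038)[0]; print(pot)
go([pot[0],pot[1],.012],-.115)
E
```

```text
2.8167 [ 0.5474 -0.1069  0.1697] 0.7216139684995805 [ 0.0075 -0.0099 -0.0027 -0.0023 -0.0021  0.0007 -0.0023]
((317.9709167480469, 233.0784912109375), 32.691246032714844)
[ 0.548  -0.1074  0.038 ]
slide [ -0.4   0.4 157.9] roll 1.34
```

View pics/w2.png

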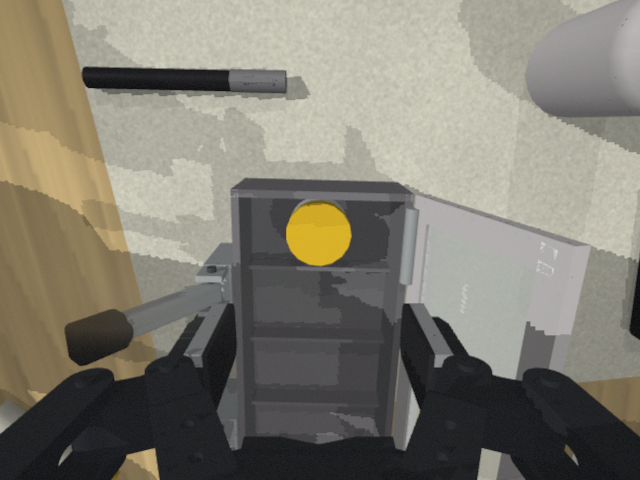

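The view shows the pot's cap at (318,233) centred between the fingers. The carrier's rim corners at the +y end are at (232,193) and (412,193), and the left rim edge runs down to (238,445).

```bash
python3 - <<'E'
from h import *
c=cam("wrist"); p=ray(c,[(232,193),(412,193),(238,445),(402,435)],.056)[:,:2]; print(p)
e=p[1]-p[0]; print(np.linalg.norm(e),np.arctan2(e[1],e[0])); f=p[0]-p[2]; print(np.arctan2(-f[0],f[1]),np.linalg.norm(f))
t=cam("top");print("clamp tips top",proj(t,[[.5,-.2,.1]]))
E
```

```text
[[ 0.4973 -0.0719]
 [ 0.6094 -0.0822]
 [ 0.4728 -0.2632]
 [ 0.5973 -0.2655]]
0.11260557663754911 -0.09127513253177663
-0.12728828999611722 0.19282975050578194
clamp tips top [[436.7552 260.2172]]
```

send_rows(
  slide=[
    [0,0,25],
    [0,0,50],
    [0,0,75],
    [0,0,100],
    [0,0,125],
    [0,0,145],
    [0,0,157],
    [0,0,157],
  ],
  roll=[1,1,1,1,1,1,1,1],
  claw=[0.72,0.72,0.72,0.72,0.72,0.72,0.72,0.72],
)

```text
t: 3.53
eef_pos: [0.5466, -0.1067, 0.011]
tool_rot: [-0.001, 0.745, 0.667, -0.001]
contact_force: [0.1, 0.3, -0.3]
gripper_width: 0.719
grasp_force: 0.0
```

send_rows(
  slide=[
    [0,0,0],
    [0,0,0],
    [0,0,0],
    [0,0,0],
    [0,0,0],
    [0,0,0],
    [0,0,0],
    [0,0,0],
  ],
  roll=[0,0,0,0,0,0,0,0],
  claw=[0.5,0.4,0.4,0.4,0.4,0.4,0.4,0.4],
  force=40,
)

```text
t: 4.2
eef_pos: [0.5482, -0.1065, 0.0135]
tool_rot: [0.001, 0.745, 0.667, 0.001]
contact_force: [-1.2, 0.5, 7.8]
gripper_width: 0.524
grasp_force: 41.5
```

send_rows(
  slide=[
    [0,0,-15],
    [0,0,-40],
    [0,0,-70],
    [0,0,-100],
    [35,-12,-110],
    [73,-26,-110],
    [111,-40,-110],
    [149,-54,-110],
  ],
  roll=[0,0,0,0,0,0,0,0],
  claw=[0.4,0.4,0.4,0.4,0.4,0.4,0.4,0.4],
)

```text
t: 4.87
eef_pos: [0.5096, 0.0493, 0.123]
tool_rot: [0.0, 0.745, 0.667, 0.001]
contact_force: [0.5, 0.9, -1.2]
gripper_width: 0.523
grasp_force: 41.2
```

send_rows(
  slide=[
    [37,-14,0],
    [74,-28,0],
    [111,-44,0],
    [148,-58,0],
    [148,-58,0],
    [148,-58,0],
    [148,-58,0],
    [148,-58,0],
  ],
  roll=[0,0,0,0,0,0,0,0],
  claw=[0.4,0.4,0.4,0.4,0.4,0.4,0.4,0.4],
)

```text
t: 5.53
eef_pos: [0.4692, 0.1996, 0.1225]
tool_rot: [0.0, 0.746, 0.666, -0.0]
contact_force: [-0.4, 0.0, -1.4]
gripper_width: 0.523
grasp_force: 41.2
```

```bash
python3 - <<'E'
from h import *
o,r=pose(); print(o["t"],o["eef_pos"],o["gripper_width"],o["grasp_force"],o["q"])
c=cam("wrist"); im=bot.read_camera("wrist")[:,:,::-1].copy(); cv2.imwrite("pics/w3.png",im)
print(proj(c,[[.4694,.201,.004]])); go([.4694,.201,.0125])
E
```

```text
5.5333 [0.4692 0.1996 0.1225] 0.5229055440030008 41.222301721572876 [-1.0153  0.4015  0.6102  2.0772 -0.3314  0.7573 -0.3115]
[[317.2395 235.4627]]
slide [  1.6  -0.1 109.9] roll 0.0
```

View pics/w3.png

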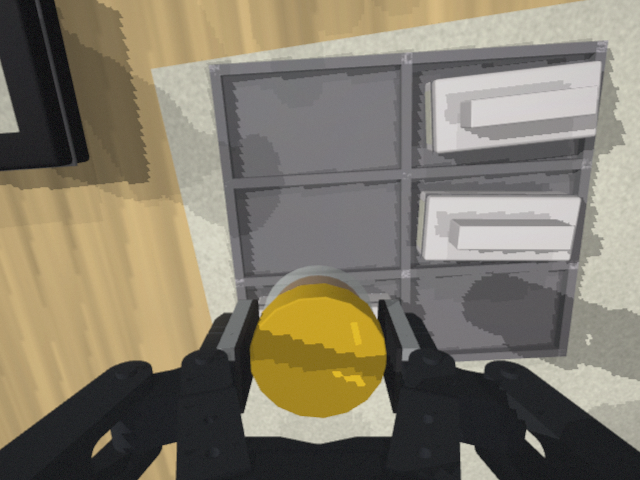

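The pot is held. The tray ridge crossings are at (407,173) for y=+33 and (407,272) for y=-33, and the tray corners are at (213,66) and (606,43).

```bash
python3 - <<'E'
from h import *
c=cam("wrist"); p=ray(c,[(407,173),(407,272),(213,66),(606,43)],.010)[:,:2]; print(p)
e=p[3]-p[2]; a=np.arctan2(e[1],e[0]); f=p[0]-p[1]; print(np.linalg.norm(e),a,np.linalg.norm(f),np.arctan2(-f[0],f[1]))
Rm=np.array([[np.cos(a),-np.sin(a)],[np.sin(a),np.cos(a)]])
o1=(p[0]+p[1])/2; o2=(p[2]+p[3])/2-Rm@[0,.102]; print(o1,o2)
for o in (o1,o2): print((o+Rm@[-.0555,0]))
E
```

```text
[[0.5289 0.2357]
 [0.5256 0.171 ]
 [0.4219 0.3089]
 [0.6439 0.2958]]
0.2223754412101122 -0.05899367031596074 0.0648429828888454 -0.05065568585810864
[0.5273 0.2034] [0.5269 0.2005]
[0.4719 0.2066]
[0.4715 0.2038]
```

send_rows(
  slide=[
    [5,2,20],
    [5,2,45],
    [5,2,70],
    [5,2,90],
    [5,2,102],
    [5,2,108],
    [5,2,110],
    [5,2,110],
  ],
  roll=[0,0,0,0,0,0,0,0],
  claw=[0.4,0.4,0.4,0.4,0.4,0.4,0.4,0.4],
)

```text
t: 6.25
eef_pos: [0.4719, 0.2055, 0.0126]
tool_rot: [0.0, 0.745, 0.667, 0.0]
contact_force: [-0.0, -0.0, -0.0]
gripper_width: 0.524
grasp_force: 41.3
```

send_rows(
  slide=[
    [0,0,0],
    [0,0,0],
    [0,0,0],
    [0,0,0],
    [0,0,0],
    [0,0,0],
    [0,0,0],
    [0,0,0],
  ],
  roll=[0,0,0,0,0,0,0,0],
  claw=[0.5,0.55,0.6,0.65,0.7,0.7,0.7,0.7],
)

```text
t: 6.92
eef_pos: [0.4714, 0.2059, 0.0123]
tool_rot: [-0.0, 0.745, 0.667, 0.0]
contact_force: [-0.1, 0.2, -0.1]
gripper_width: 0.703
grasp_force: 0.0
```

send_rows(
  slide=[
    [0,0,-15],
    [0,0,-40],
    [0,0,-70],
    [0,0,-100],
    [0,0,-130],
    [0,0,-150],
    [0,0,-150],
    [0,0,-150],
  ],
  roll=[0,0,0,0,0,0,0,0],
  claw=[0.7,0.7,0.7,0.7,0.7,0.7,0.7,0.7],
)

```text
t: 7.58
eef_pos: [0.4718, 0.2064, 0.1632]
tool_rot: [-0.0, 0.745, 0.667, 0.001]
contact_force: [0.7, 0.9, 0.1]
gripper_width: 0.702
grasp_force: 0.0
```

```bash
python3 - <<'E'
from h import *
o,r=pose(); print(o["t"],o["eef_pos"],o["gripper_width"],o["grasp_force"],o["q"])
y=r.apply([0,1,0]); print("closing yaw",np.arctan2(y[1],y[0]))
c=cam("wrist"); im=bot.read_camera("wrist")[:,:,::-1].copy(); cv2.imwrite("pics/w4.png",im)
print(proj(c,[[.4717,.205,.036]]))
m=cv2.inRange(im,(0,130,150),(90,230,255))
k=max(cv2.findContours(m,0,2)[0],key=cv2.contourArea); e=cv2.minEnclosingCircle(k); print("pot",e,ray(c,[e[0]],.036))
m=cv2.inRange(cv2.cvtColor(im,cv2.COLOR_BGR2HSV),(0,0,150),(180,45,255))
for k in cv2.findContours(m,0,2)[0]:
    if cv2.contourArea(k)>1500: print(cv2.boundingRect(k),cv2.contourArea(k),cv2.minAreaRect(k))
E
```

```text
7.5833 [0.4718 0.2064 0.1632] 0.7023445592751569 0.0 [-1.0674  0.3458  0.6575  2.0371 -0.2822  0.8444 -0.3598]
closing yaw -0.11037263354276707
[[316.9242 236.5973]]
pot ((318.1952819824219, 235.1042022705078), 33.39519500732422) [[0.4727 0.2059 0.036 ]]
(459, 338, 181, 75) 5515.5 ((550.7401733398438, 364.64215087890625), (189.11325073242188, 53.47261428833008), 17.993085861206055)
(261, 292, 120, 50) 4247.0 ((320.84100341796875, 316.5036315917969), (47.896724700927734, 119.35554504394531), 88.69805145263672)
(406, 197, 133, 55) 6427.0 ((472.0, 224.0), (131.99996948242188, 53.99999237060547), -0.0)
(413, 84, 140, 76) 6951.0 ((483.5357666015625, 121.3369140625), (61.82053756713867, 144.04844665527344), 83.93821716308594)
(0, 41, 62, 105) 4982.5 ((27.088178634643555, 92.02839660644531), (102.102294921875, 61.337059020996094), 86.05481719970703)
(173, 16, 467, 421) 51933.0 ((434.3304138183594, 238.73768615722656), (379.144287109375, 471.9824523925781), 81.30449676513672)
```

View pics/w4.png

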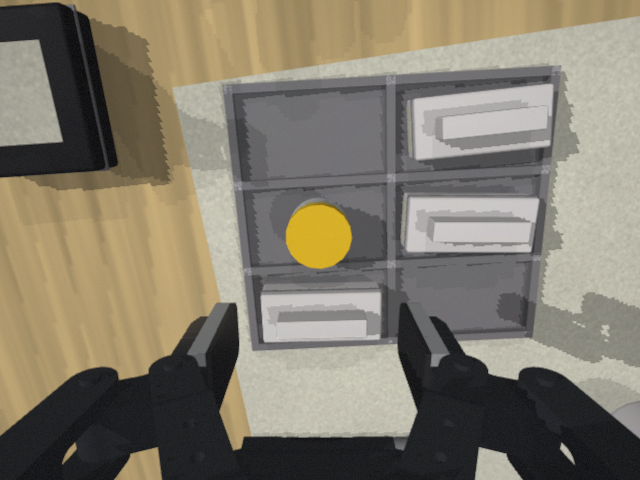

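The pot stands in the near-middle pocket at (318,235). The cassette body tops are roughly:
- **C:** (262,293)-(381,340)
- **B:** (409,197)-(538,252)
- **A:** (415,100)-(553,145), slightly turned

```bash
python3 - <<'E'
from h import *
c=cam("wrist")
Q=dict(C=[(262,293),(380,290),(381,338),(264,342)],B=[(409,197),(537,196),(538,252),(408,253)],A=[(415,100),(553,85),(553,145),(415,160)])
for n,q in Q.items():
    p=ray(c,q,.028)[:,:2]; e=p[1]-p[0]+p[2]-p[3]; f=p[0]-p[3]+p[1]-p[2]
    print(n,p.mean(0),"len",np.linalg.norm(e)/2,np.linalg.norm(f)/2,"yaw",np.arctan2(e[1],e[0]))
    go([*p.mean(0),.163],np.arctan2(e[1],e[0])+np.pi/2)
E
```

```text
C [0.4672 0.1414] len 0.08690054235040512 0.039502219980216496 yaw -0.07725088298214856
slide [-64.7   3.3  -0.9] roll 88.11
B [0.5786 0.1989] len 0.08913228695967301 0.04005662163536328 yaw -0.10199372794931189
slide [  4.7 107.7  -0.9] roll 89.52
A [0.5855 0.2661] len 0.08831231011314794 0.03728665741137435 yaw -0.004591824535497382
slide [ 72.3 107.2  -0.9] roll 83.94
```

send_rows(
  slide=[
    [-10,0,0],
    [-20,1,0],
    [-30,2,0],
    [-40,3,0],
    [-50,3,0],
    [-60,3,0],
    [-65,3,0],
    [-65,3,0],
  ],
  roll=[-7,-14,-21,-28,-35,-42,-49,-55],
  claw=[0.7,0.6,0.5,0.5,0.5,0.5,0.5,0.5],
)

```text
t: 8.3
eef_pos: [0.4659, 0.1391, 0.1607]
tool_rot: [-0.001, 0.351, 0.936, -0.001]
contact_force: [0.1, 0.2, 0.2]
gripper_width: 0.494
grasp_force: 0.0
```

send_rows(
  slide=[
    [0,0,10],
    [0,0,20],
    [0,0,30],
    [0,0,30],
    [0,0,30],
    [0,0,30],
    [0,0,30],
    [0,0,30],
  ],
  roll=[-7,-14,-21,-28,-35,-37,-37,-37],
  claw=[0.5,0.5,0.5,0.5,0.5,0.5,0.5,0.5],
)

```text
t: 8.97
eef_pos: [0.4663, 0.1405, 0.1311]
tool_rot: [-0.001, 0.039, 0.999, -0.001]
contact_force: [-0.2, 0.0, -0.8]
gripper_width: 0.5
grasp_force: 0.0
```

```bash
python3 - <<'E'
from h import *
o,r=pose(); print(o["t"],o["eef_pos"],o["gripper_width"],o["q"],o["joint_vel"])
y=r.apply([0,1,0]); print("closing yaw",np.arctan2(y[1],y[0]))
c=cam("wrist"); im=bot.read_camera("wrist")[:,:,::-1].copy(); cv2.imwrite("pics/w5.png",im)
print(proj(c,[[.4672,.1414,.046],o["eef_pos"]])); 
E
```

```text
8.9667 [0.4663 0.1405 0.1311] 0.49977306564497676 [-0.6801  0.3109  0.3086  2.1053 -0.1372  0.7464  1.2089] [-0.0105 -0.0067  0.011  -0.0044  0.001   0.0028 -0.0062]
closing yaw 1.4931482951224855
[[319.2777 253.8472]
 [317.0989 320.9017]]
```

View pics/w5.png

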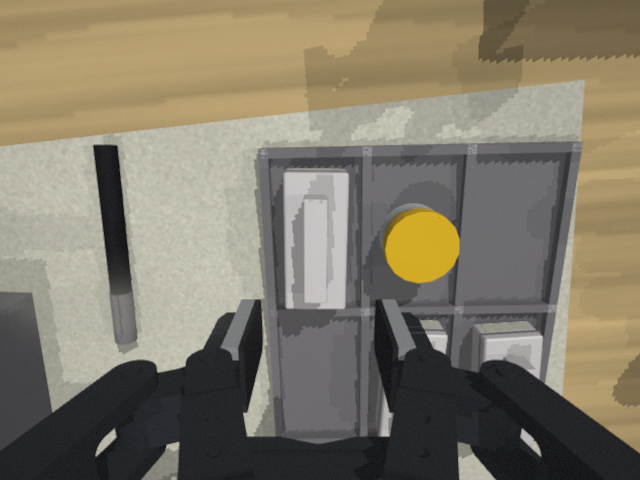

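The rib of cassette C spans (304,199)-(328,303), with its centre at about (316,251) between the fingers.

```bash
python3 - <<'E'
from h import *
c=cam("wrist"); p=ray(c,[(304,199),(327,199),(328,303),(303,303)],.046)[:,:2]
b=ray(c,[(285,171),(349,172),(346,308),(285,308)],.028)[:,:2]
for q in(p,b):
    e=q[1]-q[0]+q[2]-q[3]; f=q[2]-q[1]+q[3]-q[0]; print(q.mean(0),np.linalg.norm(e)/2,np.linalg.norm(f)/2,np.arctan2(f[1],f[0]))
go([*p.mean(0),.031],-.065+np.pi/2)
E
```

```text
[0.4668 0.1394] 0.013938168442346898 0.0632332176994603 -0.07863238968963009
[0.4662 0.1397] 0.03880603711527205 0.08825569427834035 -0.0887505738013581
slide [ -0.5  -1.2 100.4] roll -0.72
```

send_rows(
  slide=[
    [0,-1,25],
    [0,-1,50],
    [0,-1,70],
    [0,-1,85],
    [0,-1,95],
    [0,-1,99],
    [0,-1,99],
    [0,-1,99],
  ],
  roll=[0,0,0,0,0,0,0,0],
  claw=[0.5,0.5,0.5,0.5,0.5,0.5,0.5,0.5],
)

```text
t: 9.68
eef_pos: [0.4675, 0.14, 0.0337]
tool_rot: [0.0, 0.038, 0.999, 0.0]
contact_force: [0.3, -0.2, 0.0]
gripper_width: 0.501
grasp_force: 0.0
```

send_rows(
  slide=[
    [0,0,0],
    [0,0,0],
    [0,0,0],
    [0,0,0],
    [0,0,0],
    [0,0,0],
    [0,0,0],
    [0,0,0],
  ],
  roll=[0,0,0,0,0,0,0,0],
  claw=[0.3,0.05,0.05,0.05,0.05,0.05,0.05,0.05],
  force=60,
)

```text
t: 10.35
eef_pos: [0.4677, 0.1402, 0.0341]
tool_rot: [0.001, 0.038, 0.999, 0.0]
contact_force: [-1.1, -0.9, 6.6]
gripper_width: 0.142
grasp_force: 59.2
```

send_rows(
  slide=[
    [0,0,-10],
    [0,0,-40],
    [0,0,-80],
    [0,0,-120],
    [0,0,-160],
    [0,0,-170],
    [0,0,-170],
    [0,0,-170],
  ],
  roll=[0,0,0,0,0,0,0,0],
  claw=[0.05,0.05,0.05,0.05,0.05,0.05,0.05,0.05],
)

```text
t: 11.02
eef_pos: [0.4667, 0.1401, 0.2033]
tool_rot: [0.0, 0.038, 0.999, 0.0]
contact_force: [0.6, -0.7, -2.5]
gripper_width: 0.146
grasp_force: 59.0
```

```bash
python3 - <<'E'
from h import *
o,r=pose(); print(o["t"],o["eef_pos"],o["gripper_width"],o["grasp_force"],o["contact_force"])
go([.535,-.11,.20],-.105+np.pi/2)
E
```

```text
11.0167 [0.4667 0.1401 0.2033] 0.14612665941270295 58.95855724811554 [ 0.6028 -0.7088 -2.5213]
slide [ -87.  -244.2    3.1] roll 1.69
```

send_rows(
  slide=[
    [-11,-31,0],
    [-22,-62,0],
    [-33,-93,0],
    [-44,-124,0],
    [-55,-155,0],
    [-66,-186,0],
    [-77,-217,0],
    [-87,-244,0],
  ],
  roll=[0,0,0,0,0,0,0,0],
  claw=[0.05,0.05,0.05,0.05,0.05,0.05,0.05,0.05],
)

```text
t: 11.68
eef_pos: [0.5337, -0.112, 0.2006]
tool_rot: [-0.002, 0.038, 0.999, -0.0]
contact_force: [1.5, 0.5, -1.6]
gripper_width: 0.145
grasp_force: 58.9
```

send_rows(
  slide=[
    [0,0,0],
    [0,0,0],
    [0,0,0],
    [0,0,0],
    [0,0,0],
    [0,0,0],
    [0,0,0],
    [0,0,0],
  ],
  roll=[2,2,2,2,2,2,2,2],
  claw=[0.05,0.05,0.05,0.05,0.05,0.05,0.05,0.05],
)

```text
t: 12.35
eef_pos: [0.5354, -0.1094, 0.2033]
tool_rot: [0.0, 0.055, 0.998, 0.0]
contact_force: [0.4, 0.4, -1.6]
gripper_width: 0.144
grasp_force: 59.0
```

```bash
python3 - <<'E'
from h import *
o,r=pose(); print(o["t"],o["eef_pos"],o["gripper_width"],o["q"],o["joint_vel"])
y=r.apply([0,1,0]); print("closing yaw",np.arctan2(y[1],y[0]))
c=cam("wrist"); im=bot.read_camera("wrist")[:,:,::-1].copy(); cv2.imwrite("pics/w6.png",im)
E
```

```text
12.35 [ 0.5354 -0.1094  0.2033] 0.1438335284489233 [-0.3052  0.3168  0.4842  1.9201 -0.1799  0.9466  1.7252] [ 0.0037  0.0023  0.0023  0.     -0.0001  0.0007  0.0008]
closing yaw 1.4610845578063565
```

View pics/w6.png

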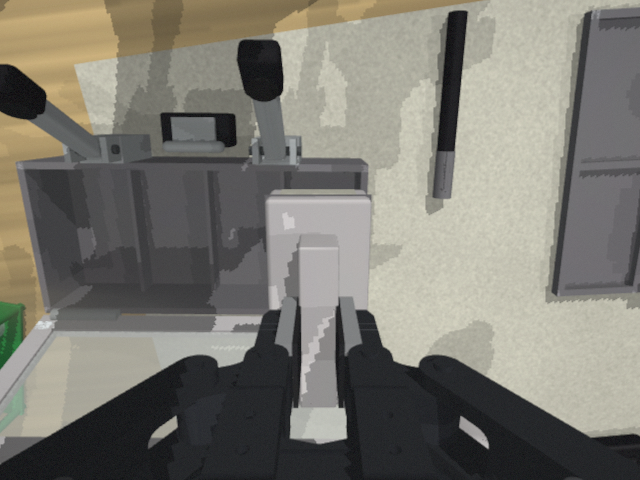

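The view shows the cassette held straight at (320,260). The carrier's front rim corners are near (18,161) and (368,160), the dividers are at columns ~137 and ~210, and clamp a is at (262,70). I'll refine the edges from pixel profiles.

```bash
python3 - <<'E'
from h import *
im=cv2.imread("pics/w6.png"); g=cv2.cvtColor(im,cv2.COLOR_BGR2GRAY)
for x in (40,60,165,235,320,350): print("col",x,g[146:178,x])
for y in (164,170,180,190): print("row",y,g[y,5:60:1]); print("   ",g[y,350:385])
E
```

```text
col 40 [151 153 149 148 145 145 143 142 142 141 141 141 115  92  88  91 106 113
 114 111 110 109 111  78  53  53  52  54  57  56  56  56]
col 60 [151 148 147 145 144 144 144 142 143 126 102  89  88  87  86  90 106 111
 112 112 112 113 113  79  55  51  53  55  52  55  54  53]
col 165 [115 114 112 111 105 105 107 111 108 103  82  62  56  58  56  55  61  78
  84  84  85  84  84  85  85  84  85  84  85  85  85  84]
col 235 [104 108 107 108 109 106 107 108 107 106  97  71  58  54  59  59  61  66
  82  85  86  86  87  86  84  85  86  85  86  86  87  88]
col 320 [165 168 169 169 168 169 173 173 169 169 172 148 106  91  89  91  91  91
 106 113 117 115 116 117 118  99  83  80  82  80  79  80]
col 350 [169 171 171 173 170 170 168 168 171 172 170 162 119  91  92  91  88  91
  94  99 103 101 102 102 102  96  84  80  80  80  80  79]
row 164 [142 143 142 143 145 142 142 143 144 143 138 125 133 142 146 136 129 124
 114 110 109 111 110 110 111 110 110 110 111 109 112 112 111 112 112 114
 110 112 110 110 111 112 113 110 109 113 113 112 113 111 111 113 114 112
 113]
    [ 94  93  95  96  94  95  94  9
[... 551 characters left out ...]
7 130 119 111 110 110
 108 109 101  80  71  71  73  74  72  72  69  68  63  59  62  62  60  59
  58  55  52  54  56  55  52  52  51  53  55  53  55  55  54  55  54  55
  53]
    [ 82  80  78  79  71  58  55  52  56  55  69  93 102  99 100 100 102 114
 151 167 176 176 172 166 169 180 190 193 193 191 191 194 196 201 201]
row 190 [151 153 153 153 152 154 153 155 154 154 154 156 154 154 154 141 121 111
 110 110 111 109 101  81  71  69  73  70  73  72  71  68  63  63  63  65
  64  56  51  54  52  54  54  54  54  54  52  51  53  57  56  56  52  55
  53]
    [156 155 156 157 150 144 144 146 145 146 145 144 139 123 103 100 101 133
 161 170 172 175 175 173 173 190 197 193 196 196 192 192 196 199 195]
```

```bash
python3 - <<'E'
from h import *
c=cam("wrist"); p=ray(c,[(15.4,161.5),(367.5,164.2)],.056)[:,:2]; d=p[1]-p[0]
yaw=np.arctan2(-d[0],d[1]); ex=np.array([np.cos(yaw),np.sin(yaw)]); ey=np.array([-ex[1],ex[0]])
ctr=p.mean(0)+.058*ex; print(p,np.linalg.norm(d),yaw,ctr)
for i,y in enumerate((-.09,-.03,.03,.09)): print("bay",i+1,ctr+y*ey)
# held cassette: body top front edge
o,r=pose(); print(ray(c,[(268,199),(371,199)],o["eef_pos"][2]-.006)[:,:2], o["eef_pos"])
b=ctr+.09*ey; go([*b,.2],yaw+np.pi/2); go([*b,.0375],yaw+np.pi/2)
E
```

```text
[[ 0.4668 -0.3127]
 [ 0.4953 -0.0703]] 0.24405177477791917 -0.11684213180598925 [ 0.5387 -0.1983]
bay 1 [ 0.5282 -0.2877]
bay 2 [ 0.5352 -0.2281]
bay 3 [ 0.5422 -0.1685]
bay 4 [ 0.5491 -0.1089]
[[ 0.4881 -0.1222]
 [ 0.4921 -0.0852]] [ 0.5354 -0.1095  0.2034]
slide [-13.6   2.1   3.4] roll 0.39
slide [-13.6   2.1 165.9] roll 0.39
```

send_rows(
  slide=[
    [-7,1,10],
    [-14,2,30],
    [-14,2,50],
    [-14,2,70],
    [-14,2,85],
    [-14,2,95],
    [-14,2,100],
    [-14,2,100],
  ],
  roll=[0.4,0.4,0.4,0.4,0.4,0.4,0.4,0.4],
  claw=[0.05,0.05,0.05,0.05,0.05,0.05,0.05,0.05],
)

```text
t: 13.07
eef_pos: [0.5491, -0.1094, 0.1021]
tool_rot: [-0.001, 0.059, 0.998, -0.0]
contact_force: [0.1, 1.2, -1.8]
gripper_width: 0.141
grasp_force: 64.1
```

send_rows(
  slide=[
    [0,0,12],
    [0,0,24],
    [0,0,36],
    [0,0,48],
    [0,0,58],
    [0,0,63],
    [0,0,65],
    [0,0,65],
  ],
  roll=[0,0,0,0,0,0,0,0],
  claw=[0.05,0.05,0.05,0.05,0.05,0.05,0.05,0.05],
)

```text
t: 13.73
eef_pos: [0.5492, -0.1095, 0.0377]
tool_rot: [-0.0, 0.059, 0.998, -0.0]
contact_force: [0.1, 0.2, -0.7]
gripper_width: 0.143
grasp_force: 64.2
```

send_rows(
  slide=[
    [0,0,0],
    [0,0,0],
    [0,0,0],
    [0,0,0],
    [0,0,-8],
    [0,0,-30],
    [0,0,-60],
    [0,0,-90],
  ],
  roll=[0,0,0,0,0,0,0,0],
  claw=[0.2,0.28,0.28,0.28,0.28,0.28,0.28,0.28],
)

```text
t: 14.4
eef_pos: [0.5489, -0.1096, 0.1295]
tool_rot: [-0.001, 0.059, 0.998, -0.0]
contact_force: [0.8, 0.3, 0.3]
gripper_width: 0.278
grasp_force: 0.0
```

send_rows(
  slide=[
    [0,0,-30],
    [0,0,-60],
    [0,0,-70],
    [0,0,-70],
    [0,0,-70],
    [0,0,-70],
    [0,0,-70],
    [0,0,-70],
  ],
  roll=[0,0,0,0,0,0,0,0],
  claw=[0.5,0.5,0.5,0.5,0.5,0.5,0.5,0.5],
)

```text
t: 15.07
eef_pos: [0.5487, -0.1094, 0.1969]
tool_rot: [-0.001, 0.059, 0.998, -0.0]
contact_force: [-0.0, -0.1, 0.4]
gripper_width: 0.5
grasp_force: 0.0
```

```bash
cat >> h.py <<'E'
def whites(c,im,z,amin=1500):
    "body-top rectangles of white things, rays at z: centre, sizes, yaw of the long side"
    m=cv2.inRange(cv2.cvtColor(im,cv2.COLOR_BGR2HSV),(0,0,135),(180,40,255)); m=cv2.morphologyEx(m,cv2.MORPH_OPEN,np.ones((5,5)))
    for k in cv2.findContours(m,0,2)[0]:
        if not amin<cv2.contourArea(k)<25000: continue
        b=cv2.boxPoints(cv2.minAreaRect(k)); p=ray(c,b,z)[:,:2]; e,f=p[1]-p[0],p[2]-p[1]
        if np.linalg.norm(e)<np.linalg.norm(f): e,f=f,e
        print("white px",b.mean(0).round(),"at",p.mean(0),"size",np.linalg.norm(e),np.linalg.norm(f),"yaw",(np.arctan2(e[1],e[0])+np.pi/2)%np.pi-np.pi/2)
E
python3 - <<'E'
from h import *
o,r=pose(); print(o["t"],o["eef_pos"],o["gripper_width"])
c=cam("wrist"); im=bot.read_camera("wrist")[:,:,::-1].copy(); cv2.imwrite("pics/w7.png",im)
whites(c,im,.030)
c=cam("top"); im=bot.read_camera("top")[:,:,::-1].copy(); cv2.imwrite("pics/top1.png",im)
s=np.array([185,125]); print("top:"); whites(c,im,.030,300)
go([.5855,.2661,.16],-.005+np.pi/2)
E
```

```text
15.0667 [ 0.5487 -0.1094  0.1969] 0.4998616847300152
white px [ 93. 341.] at [ 0.6331 -0.3136] size 0.20905445573253534 0.09763180808550219 yaw -1.3050478598061916
white px [317. 218.] at [ 0.5488 -0.11  ] size 0.08608486057034821 0.03706393405597116 yaw -0.10036226016405303
white px [109.  78.] at [ 0.4307 -0.2431] size 0.05383386426907413 0.04851933634598171 yaw -1.5376482017255242
white px [196.  55.] at [ 0.4231 -0.1794] size 0.050383529417104486 0.03928932689573795 yaw -1.4664058725724445
top:
white px [472. 371.] at [ 0.2813 -0.2851] size 0.0956688673449185 0.02233459239225254 yaw -0.8521727808268658
white px [183. 358.] at [0.2903 0.3164] size 0.059603229270122064 0.04876455762408587 yaw 1.5241842172534792
white px [247. 226.] at [0.5759 0.197 ] size 0.09373814926306498 0.041362282665757255 yaw -0.10681859569247854
white px [216. 221.] at [0.5834 0.2653] size 0.09347364533854904 0.041282728378078636 yaw -0.00036683604678278137
white px [483. 207.] at [ 0.633  -0.3145] size 0.09943172583812479 0.08515129386770588 yaw 1.2629300022433858
white px [296. 226.] at [0.584  0.0906] size 0.45408903820504 0.4105037412724777 yaw 1.5658935210018488
slide [  7.8 377.3  37.2] roll -6.47
```

send_rows(
  slide=[
    [1,38,0],
    [2,76,0],
    [3,114,0],
    [4,152,0],
    [5,190,0],
    [6,228,0],
    [7,266,0],
    [8,304,0],
  ],
  roll=[0,0,0,0,0,0,0,0],
  claw=[0.5,0.5,0.5,0.5,0.5,0.5,0.5,0.5],
)

```text
t: 15.83
eef_pos: [0.577, 0.1951, 0.1979]
tool_rot: [-0.0, 0.059, 0.998, -0.0]
contact_force: [0.1, 0.0, 0.4]
gripper_width: 0.499
grasp_force: 0.0
```

send_rows(
  slide=[
    [0,38,20],
    [0,73,40],
    [0,73,60],
    [0,73,60],
    [0,73,60],
    [0,73,60],
    [0,73,60],
    [0,73,60],
  ],
  roll=[-3,-6.5,-6.5,-6.5,-6.5,-6.5,-6.5,-6.5],
  claw=[0.5,0.5,0.5,0.5,0.5,0.5,0.5,0.5],
)

```text
t: 16.5
eef_pos: [0.5869, 0.2648, 0.1398]
tool_rot: [0.001, 0.003, 1.0, 0.0]
contact_force: [-0.2, -0.6, -0.1]
gripper_width: 0.499
grasp_force: 0.0
```

```bash
python3 - <<'E'
from h import *
o,r=pose(); y=r.apply([0,1,0]); print(o["t"],o["eef_pos"],o["gripper_width"],"closing-pi/2",np.arctan2(y[1],y[0])-np.pi/2)
c=cam("wrist"); im=bot.read_camera("wrist")[:,:,::-1].copy(); cv2.imwrite("pics/w8.png",im)
whites(c,im,.028)
E
```

```text
16.5 [0.5869 0.2648 0.1398] 0.49934789857518735 closing-pi/2 -0.006437822752993982
white px [321. 236.] at [0.5866 0.267 ] size 0.08852462562393287 0.03781435000176257 yaw 0.01824721529366924
white px [213. 224.] at [0.5789 0.1984] size 0.08999223901339443 0.039057576212326486 yaw -0.1601612269049255
white px [322. 220.] at [0.5983 0.267 ] size 0.29566838556867403 0.07968748648919805 yaw -0.07244299378525199
```

View pics/w8.png

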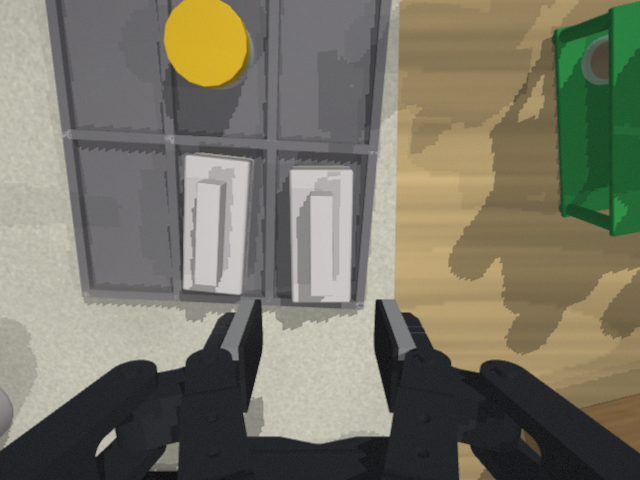

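The view shows cassette A centred between the fingers, its rib centre at (322,245). B is at (213,224), turned a little.

send_rows(
  slide=[
    [0,2,25],
    [0,2,50],
    [0,2,75],
    [0,2,92],
    [0,2,102],
    [0,2,106],
    [0,2,106],
    [0,2,106],
  ],
  roll=[0,0,0,0,0,0,0,0],
  claw=[0.5,0.5,0.5,0.5,0.5,0.5,0.5,0.5],
)

```text
t: 17.22
eef_pos: [0.5867, 0.268, 0.0334]
tool_rot: [0.001, 0.002, 1.0, 0.0]
contact_force: [-0.0, 0.5, 0.6]
gripper_width: 0.502
grasp_force: 0.0
```

send_rows(
  slide=[
    [0,0,0],
    [0,0,0],
    [0,0,0],
    [0,0,0],
    [0,0,0],
    [0,0,0],
    [0,0,0],
    [0,0,0],
  ],
  roll=[0,0,0,0,0,0,0,0],
  claw=[0.3,0.05,0.05,0.05,0.05,0.05,0.05,0.05],
  force=60,
)

```text
t: 17.88
eef_pos: [0.5866, 0.2681, 0.0335]
tool_rot: [0.001, 0.002, 1.0, 0.0]
contact_force: [-1.7, -1.6, 5.4]
gripper_width: 0.143
grasp_force: 59.3
```

send_rows(
  slide=[
    [0,0,-10],
    [0,0,-40],
    [0,0,-80],
    [0,0,-110],
    [0,0,-130],
    [0,0,-130],
    [0,0,-130],
    [0,0,-130],
  ],
  roll=[0,0,0,0,0,0,0,0],
  claw=[0.05,0.05,0.05,0.05,0.05,0.05,0.05,0.05],
)

```text
t: 18.55
eef_pos: [0.5849, 0.2677, 0.1614]
tool_rot: [-0.001, 0.002, 1.0, -0.0]
contact_force: [0.2, 0.0, -2.1]
gripper_width: 0.146
grasp_force: 58.8
```

```bash
python3 - <<'E'
from h import *
o,r=pose(); print(o["t"],o["eef_pos"],o["gripper_width"],o["grasp_force"])
go([.5422,-.1685,.165],-.115+np.pi/2)
E
```

```text
18.55 [0.5849 0.2677 0.1614] 0.14564475977000532 58.82862746715546
slide [  40.9 -436.4   -3.2] roll 6.36
```

send_rows(
  slide=[
    [4,-39,0],
    [8,-78,0],
    [12,-117,0],
    [16,-156,0],
    [20,-195,0],
    [24,-234,0],
    [28,-273,0],
    [31,-312,0],
  ],
  roll=[0,0,0,0,0,0,0,0],
  claw=[0.05,0.05,0.05,0.05,0.05,0.05,0.05,0.05],
)

```text
t: 19.22
eef_pos: [0.5515, -0.0456, 0.1606]
tool_rot: [-0.002, 0.002, 1.0, -0.0]
contact_force: [-0.0, 0.4, -1.0]
gripper_width: 0.142
grasp_force: 58.9
```

send_rows(
  slide=[
    [3,-30,0],
    [6,-60,0],
    [8,-95,0],
    [10,-124,0],
    [10,-124,0],
    [10,-124,0],
    [10,-124,0],
    [10,-124,0],
  ],
  roll=[2,4,6,6.4,6.4,6.4,6.4,6.4],
  claw=[0.05,0.05,0.05,0.05,0.05,0.05,0.05,0.05],
)

```text
t: 19.88
eef_pos: [0.5427, -0.1661, 0.1613]
tool_rot: [-0.001, 0.057, 0.998, 0.0]
contact_force: [-0.1, 0.2, -1.7]
gripper_width: 0.145
grasp_force: 59.0
```

```bash
python3 - <<'E'
from h import *
o,r=pose(); print(o["t"],o["eef_pos"],o["gripper_width"],o["grasp_force"])
c=cam("wrist"); im=bot.read_camera("wrist")[:,:,::-1].copy(); cv2.imwrite("pics/w9.png",im)
whites(c,im,o["eef_pos"][2]-.006)
go([.5422,-.1685,.037],-.115+np.pi/2)
E
```

```text
19.8833 [ 0.5427 -0.1661  0.1613] 0.14475079191541793 58.96407186985016
white px [108. 365.] at [ 0.5574 -0.256 ] size 0.11760380047938933 0.040272234282209975 yaw -1.274406938449046
white px [350. 304.] at [ 0.5464 -0.1535] size 0.11972874273845502 0.057953833588820364 yaw -0.033791931300551026
white px [251.  84.] at [ 0.4573 -0.179 ] size 0.08027007898009363 0.04317987572861334 yaw -1.541231444285608
slide [  0.3  -2.6 124.6] roll 0.1
```

send_rows(
  slide=[
    [0,-2,15],
    [0,-2.5,35],
    [0,-2.5,55],
    [0,-2.5,75],
    [0,-2.5,92],
    [0,-2.5,108],
    [0,-2.5,119],
    [0,-2.5,124],
  ],
  roll=[0,0,0,0,0,0,0,0],
  claw=[0.05,0.05,0.05,0.05,0.05,0.05,0.05,0.05],
)

```text
t: 20.6
eef_pos: [0.542, -0.169, 0.0366]
tool_rot: [-0.001, 0.057, 0.998, 0.0]
contact_force: [-0.1, -0.8, -1.7]
gripper_width: 0.147
grasp_force: 59.0
```

send_rows(
  slide=[
    [0,0,0],
    [0,0,0],
    [0,0,0],
    [0,0,0],
    [0,0,0],
    [0,0,-8],
    [0,0,-30],
    [0,0,-60],
  ],
  roll=[0,0,0,0,0,0,0,0],
  claw=[0.05,0.2,0.3,0.3,0.3,0.3,0.3,0.3],
)

```text
t: 21.27
eef_pos: [0.5412, -0.17, 0.0979]
tool_rot: [-0.002, 0.058, 0.998, 0.0]
contact_force: [0.5, -0.3, -0.1]
gripper_width: 0.297
grasp_force: 0.0
```

send_rows(
  slide=[
    [0,0,-30],
    [0,0,-60],
    [0,0,-90],
    [0,0,-100],
    [0,0,-100],
    [0,0,-100],
    [0,0,-100],
    [0,0,-100],
  ],
  roll=[0,0,0,0,0,0,0,0],
  claw=[0.5,0.5,0.5,0.5,0.5,0.5,0.5,0.5],
)

```text
t: 21.93
eef_pos: [0.5417, -0.1701, 0.1968]
tool_rot: [-0.001, 0.058, 0.998, 0.0]
contact_force: [0.4, 0.2, 0.2]
gripper_width: 0.502
grasp_force: 0.0
```

```bash
python3 - <<'E'
from h import *
o,r=pose(); print(o["t"],o["eef_pos"],o["gripper_width"])
c=cam("wrist"); im=bot.read_camera("wrist")[:,:,::-1].copy(); cv2.imwrite("pics/w10.png",im)
whites(c,im,.030)
c=cam("top"); im=bot.read_camera("top")[:,:,::-1].copy(); cv2.imwrite("pics/top2.png",im)
print("top:"); whites(c,im,.030,300)
go([.5789,.1984,.16],-.10+np.pi/2)
E
```

```text
21.9333 [ 0.5417 -0.1701  0.1968] 0.5019275433518565
white px [128. 342.] at [ 0.6295 -0.3428] size 0.1526976095652499 0.07004828971484858 yaw -1.3603065165020185
white px [317. 369.] at [ 0.6755 -0.1866] size 0.13516803146329084 0.12112286116796701 yaw -0.038499980008634305
white px [318. 220.] at [ 0.5431 -0.1696] size 0.08701768652132962 0.03781331848189921 yaw -0.09714444436056091
white px [396. 218.] at [ 0.5485 -0.1101] size 0.08828243057512677 0.03809425835141299 yaw -0.13026285292244033
white px [190.  74.] at [ 0.4277 -0.2469] size 0.05430902989819692 0.04389901654688604 yaw -1.5379403603723025
white px [280.  56.] at [ 0.4238 -0.1829] size 0.06411680722741933 0.04000791692412469 yaw -1.5408897794037983
white px [344.  77.] at [ 0.4433 -0.1406] size 0.08852284677498212 0.025988453605795676 yaw -0.26335485188697305
top:
white px [183. 358.] at [0.2902 0.3164] size 0.05900147018857488 0.04923402628370402 yaw 1.5179330489235547
white px [389. 243.] at [ 0.547  -0.1111] size 0.08751675744116533 0.03992843577432947 yaw -0.0975173429108176
white px [244. 222.] at [0.5839 0.2042] size 0.09287111021930808 0.04128237318966363 yaw -0.1374160158470299
slide [  5.9 370.4  37. ] roll -0.92
```

send_rows(
  slide=[
    [0,38,0],
    [0,76,0],
    [0,114,0],
    [0,152,0],
    [0,190,0],
    [0,228,0],
    [0,266,0],
    [0,304,0],
  ],
  roll=[0,0,0,0,0,0,0,0],
  claw=[0.5,0.5,0.5,0.5,0.5,0.5,0.5,0.5],
)

```text
t: 22.7
eef_pos: [0.5774, 0.1333, 0.1975]
tool_rot: [-0.001, 0.058, 0.998, -0.0]
contact_force: [1.0, -0.5, -0.3]
gripper_width: 0.502
grasp_force: 0.0
```

send_rows(
  slide=[
    [0,38,20],
    [0,74,40],
    [0,74,57],
    [0,74,57],
    [0,74,57],
    [0,74,57],
    [0,74,57],
    [0,74,57],
  ],
  roll=[1,1,1,1,1,1,1,1],
  claw=[0.5,0.5,0.5,0.5,0.5,0.5,0.5,0.5],
)

```text
t: 23.37
eef_pos: [0.5873, 0.2038, 0.1426]
tool_rot: [0.001, 0.068, 0.998, 0.0]
contact_force: [0.2, 0.3, -0.6]
gripper_width: 0.494
grasp_force: 0.0
```

```bash
python3 - <<'E'
from h import *
o,r=pose(); y=r.apply([0,1,0]); print(o["t"],o["eef_pos"],o["gripper_width"],"closing-pi/2",np.arctan2(y[1],y[0])-np.pi/2)
c=cam("wrist"); im=bot.read_camera("wrist")[:,:,::-1].copy(); cv2.imwrite("pics/w11.png",im)
whites(c,im,.028)
E
```

```text
23.3667 [0.5873 0.2038 0.1426] 0.4941945885783789 closing-pi/2 -0.13564738244347496
white px [318. 305.] at [0.6451 0.1963] size 0.20666388215621845 0.09119357489439142 yaw -0.08286363299479493
white px [435. 187.] at [0.5802 0.2808] size 0.2387260875700764 0.048434903199186405 yaw 0.030581067837059273
```

View pics/w11.png

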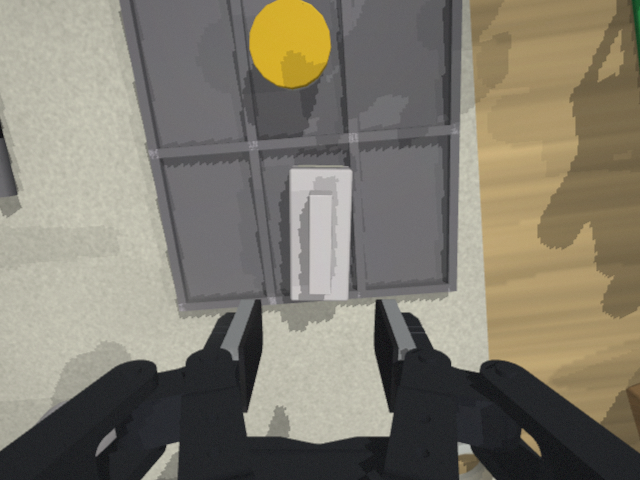

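Cassette B lies flat in its pocket, shifted slightly; its rib is at (309..331, 194..295).

```bash
python3 - <<'E'
from h import *
c=cam("wrist"); p=ray(c,[(310,194),(331,194),(330,294),(309,295)],.046)[:,:2]
f=p[2]-p[1]+p[3]-p[0]; a=np.arctan2(f[1],f[0]); print(p.mean(0),a,np.linalg.norm(f)/2); go([*p.mean(0),.0335],a+np.pi/2)
E
```

```text
[0.5873 0.2056] -0.1426877036623667 0.06353616851855982
slide [  0.3   1.5 109. ] roll 0.43
```

send_rows(
  slide=[
    [0,1.5,25],
    [0,1.5,50],
    [0,1.5,75],
    [0,1.5,92],
    [0,1.5,104],
    [0,1.5,109],
    [0,1.5,109],
    [0,1.5,109],
  ],
  roll=[0,0,0,0,0,0,0,0],
  claw=[0.5,0.5,0.5,0.5,0.5,0.5,0.5,0.5],
)

```text
t: 24.08
eef_pos: [0.5874, 0.2065, 0.0332]
tool_rot: [0.001, 0.067, 0.998, 0.0]
contact_force: [-0.8, 1.3, 0.1]
gripper_width: 0.496
grasp_force: 0.0
```

send_rows(
  slide=[
    [0,0,0],
    [0,0,0],
    [0,0,0],
    [0,0,0],
    [0,0,0],
    [0,0,0],
    [0,0,0],
    [0,0,0],
  ],
  roll=[0,0,0,0,0,0,0,0],
  claw=[0.3,0.05,0.05,0.05,0.05,0.05,0.05,0.05],
  force=60,
)

```text
t: 24.75
eef_pos: [0.5873, 0.2064, 0.0335]
tool_rot: [0.001, 0.067, 0.998, 0.0]
contact_force: [-1.7, -1.2, 6.8]
gripper_width: 0.144
grasp_force: 59.9
```

send_rows(
  slide=[
    [0,0,-10],
    [0,0,-40],
    [0,0,-80],
    [0,0,-110],
    [0,0,-130],
    [0,0,-130],
    [0,0,-130],
    [0,0,-130],
  ],
  roll=[0,0,0,0,0,0,0,0],
  claw=[0.05,0.05,0.05,0.05,0.05,0.05,0.05,0.05],
)

```text
t: 25.42
eef_pos: [0.5857, 0.2065, 0.1615]
tool_rot: [-0.001, 0.067, 0.998, -0.0]
contact_force: [0.5, -0.3, -2.4]
gripper_width: 0.147
grasp_force: 58.9
```

```bash
python3 - <<'E'
from h import *
o,r=pose(); print(o["t"],o["eef_pos"],o["gripper_width"],o["grasp_force"])
go([.5352,-.2281,.165],-.115+np.pi/2)
E
```

```text
25.4167 [0.5857 0.2065 0.1615] 0.1473108762296091 58.92726480960846
slide [  -7.7 -437.5   -3.2] roll -1.04
```

send_rows(
  slide=[
    [-1,-39,0],
    [-2,-78,0],
    [-3,-117,0],
    [-4,-156,0],
    [-4,-195,0],
    [-5,-234,0],
    [-5,-273,0],
    [-6,-312,0],
  ],
  roll=[0,0,0,0,0,0,0,0],
  claw=[0.05,0.05,0.05,0.05,0.05,0.05,0.05,0.05],
)

```text
t: 26.08
eef_pos: [0.5492, -0.105, 0.1606]
tool_rot: [-0.002, 0.067, 0.998, -0.0]
contact_force: [-0.3, 0.1, -0.7]
gripper_width: 0.142
grasp_force: 59.0
```

send_rows(
  slide=[
    [0,-30,0],
    [-1,-60,0],
    [-2,-95,0],
    [-2,-125,0],
    [-2,-125,0],
    [-2,-125,0],
    [-2,-125,0],
    [-2,-125,0],
  ],
  roll=[-1,-1,-1,-1,-1,-1,-1,-1],
  claw=[0.05,0.05,0.05,0.05,0.05,0.05,0.05,0.05],
)

```text
t: 26.75
eef_pos: [0.5363, -0.2259, 0.1612]
tool_rot: [-0.001, 0.057, 0.998, 0.001]
contact_force: [-0.1, 0.3, -1.5]
gripper_width: 0.144
grasp_force: 59.0
```

```bash
python3 - <<'E'
from h import *
o,r=pose(); print(o["t"],o["eef_pos"],o["gripper_width"],o["grasp_force"])
go([.5352,-.2281,.037],-.115+np.pi/2)
E
```

```text
26.75 [ 0.5363 -0.2259  0.1612] 0.14371773512362448 59.0159010887146
slide [  0.6  -2.5 124.2] roll 0.06
```

send_rows(
  slide=[
    [0,-2,15],
    [0,-2.5,35],
    [0,-2.5,55],
    [0,-2.5,75],
    [0,-2.5,92],
    [0,-2.5,108],
    [0,-2.5,119],
    [0,-2.5,124],
  ],
  roll=[0,0,0,0,0,0,0,0],
  claw=[0.05,0.05,0.05,0.05,0.05,0.05,0.05,0.05],
)

```text
t: 27.42
eef_pos: [0.5355, -0.2283, 0.0365]
tool_rot: [-0.001, 0.057, 0.998, 0.001]
contact_force: [-0.2, -0.1, -1.2]
gripper_width: 0.146
grasp_force: 59.0
```

send_rows(
  slide=[
    [0,0,0],
    [0,0,0],
    [0,0,0],
    [0,0,0],
    [0,0,0],
    [0,0,-8],
    [0,0,-30],
    [0,0,-60],
  ],
  roll=[0,0,0,0,0,0,0,0],
  claw=[0.05,0.2,0.3,0.3,0.3,0.3,0.3,0.3],
)

```text
t: 28.08
eef_pos: [0.5346, -0.2296, 0.0978]
tool_rot: [-0.002, 0.058, 0.998, 0.0]
contact_force: [0.4, 0.0, -0.3]
gripper_width: 0.302
grasp_force: 0.0
```

send_rows(
  slide=[
    [0,0,-40],
    [0,0,-80],
    [0,0,-120],
    [0,0,-160],
    [0,0,-180],
    [0,0,-180],
    [0,0,-180],
    [0,0,-180],
  ],
  roll=[0,0,0,0,0,0,0,0],
  claw=[0.3,0.1,0,0,0,0,0,0],
)

```text
t: 28.75
eef_pos: [0.5355, -0.2298, 0.2779]
tool_rot: [-0.0, 0.058, 0.998, 0.0]
contact_force: [0.7, -0.1, -0.8]
gripper_width: 0.001
grasp_force: 0.0
```

```bash
python3 - <<'E'
from h import *
o,r=pose(); print(o["t"],o["eef_pos"],o["gripper_width"])
c=cam("wrist"); im=bot.read_camera("wrist")[:,:,::-1].copy(); cv2.imwrite("pics/w12.png",im)
whites(c,im,.030,700)
# predicted lid tab pixels for a range of lid angles
C=np.array([.5387,-.1983,0]); a=-.117; ex=np.array([np.cos(a),np.sin(a),0]); ez=np.array([0,0,1.])
t=cam("top")
for l in (1.65,1.75,1.85,1.95):
    p=C+ex*.058+ez*.056+(-ex*np.cos(l)+ez*np.sin(l))*.116+(ex*np.sin(l)+ez*np.cos(l))*.008; print(l,p,proj(t,p),proj(c,p))
im=bot.read_camera("top")[:,:,::-1].copy(); cv2.imwrite("pics/top3.png",im)
v=np.hstack([cv2.resize(im[125:325,350:515],None,fx=2.4,fy=2.4),]); w=cv2.imread("pics/w12.png")
cv2.imwrite("pics/v12.png",np.hstack([v,cv2.resize(w,(400,480))[:480]]))
E
```

```text
28.75 [ 0.5355 -0.2298  0.2779] 0.0007060704987624191
white px [388. 200.] at [ 0.5443 -0.1629] size 0.08731875353744019 0.02333573720853458 yaw -0.1343911335465009
white px [368. 200.] at [ 0.5422 -0.1821] size 0.08751927306578983 0.017099333491385524 yaw -0.1600209707881568
white px [318. 198.] at [ 0.5337 -0.2298] size 0.0803923526839565 0.0363272322826531 yaw -0.10198613365147824
white px [452. 199.] at [ 0.5499 -0.1017] size 0.08647815697377088 0.02016297651319177 yaw -0.11751699094643975
white px [429. 198.] at [ 0.5468 -0.1237] size 0.08774590586284675 0.015676202111447046 yaw -0.184853815514602
white px [257.  93.] at [ 0.4336 -0.2728] size 0.057803133687256855 0.01449994104199209 yaw 0.042402337404240376
1.65 [ 0.6133 -0.2071  0.171 ] [[446.7688 197.0945]] [[363.813  346.8648]]
1.75 [ 0.6247 -0.2084  0.1687] [[447.1554 191.8358]] [[362.9074 359.653 ]]
1.85 [ 0.6357 -0.2097  0.1653] [[447.4073 186.9138]] [[361.8857 370.6841]]
1.95 [ 0.6463 -0.211   0.1608] [[447.5232 182.3852]] [[360.7752 379.858 ]]
```

View pics/v12.png

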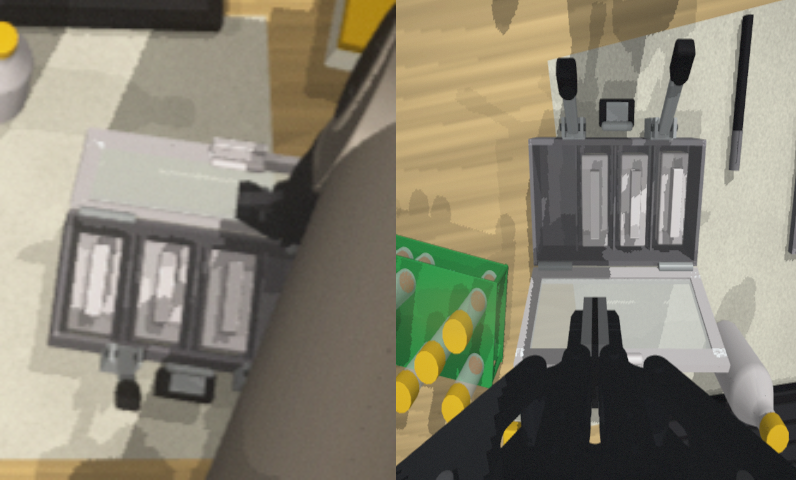

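All three cassettes lie in bays 2 to 4. The lid stands open with its tab near top pixel (449,188), which gives an angle of about 1.83 rad. Both clamps are swung out. Next I'll go behind the lid with the fingers shut.

send_rows(
  slide=[
    [-25,6,0],
    [-50,12,0],
    [-75,18,0],
    [-100,25,0],
    [-126,32,0],
    [-126,32,20],
    [-126,32,50],
    [-126,32,75],
  ],
  roll=[0,0,0,0,0,0,0,0],
  claw=[0,0,0,0,0,0,0,0],
)

```text
t: 29.52
eef_pos: [0.6646, -0.2126, 0.2002]
tool_rot: [-0.001, 0.058, 0.998, 0.0]
contact_force: [-0.5, 0.9, -0.4]
gripper_width: -0.0
grasp_force: 0.0
```

send_rows(
  slide=[
    [0,0,20],
    [0,0,40],
    [0,0,63],
    [0,0,63],
    [0,0,63],
    [0,0,63],
    [0,0,63],
    [0,0,63],
  ],
  roll=[0,0,0,0,0,0,0,0],
  claw=[0,0,0,0,0,0,0,0],
)

```text
t: 30.18
eef_pos: [0.6658, -0.2134, 0.1419]
tool_rot: [0.001, 0.058, 0.998, -0.0]
contact_force: [0.5, 0.4, 0.7]
gripper_width: -0.001
grasp_force: 0.0
```

```bash
cat >> h.py <<'E'
C=np.array([.5387,-.1983,0]); A=-.117; EX=np.array([np.cos(A),np.sin(A),0]); EY=np.array([-EX[1],EX[0],0])
def car():
    o,r=pose(); d=o["eef_pos"]-C; y=r.apply([0,1,0])
    print("t",o["t"],"carrier mm",(np.array([d@EX,d@EY,d[2]])*1000).round(1),"F",o["contact_force"],"dyaw",np.arctan2(y[1],y[0])-np.pi/2-A); return o
E
python3 - <<'E'
from h import *
print(car()["q"])
E
```

```text
t 30.1833 carrier mm [128.   -0.1 141.9] F [0.4909 0.3652 0.701 ] dyaw 0.0009229912580912686
[-0.0664  0.6334  0.4312  1.5936 -0.3028  0.979   1.9154]
```

send_rows(
  slide=[
    [8,0,1],
    [16,0,2],
    [24,0,2],
    [32,0,2],
    [40,0,2],
    [48,0,2],
    [56,0,2],
    [63,0,2],
  ],
  roll=[0,0,0,0,0,0,0,0],
  claw=[0,0,0,0,0,0,0,0],
)

```text
t: 30.85
eef_pos: [0.6058, -0.2064, 0.1431]
tool_rot: [0.005, 0.058, 0.998, -0.0]
contact_force: [1.6, -0.9, 2.0]
gripper_width: 0.0
grasp_force: 1.1
```

send_rows(
  slide=[
    [11,0,0],
    [19,0,2],
    [27,0,4.5],
    [35,0,8],
    [41,0,11.5],
    [49,0,17],
    [56,0,23],
    [56,0,23],
  ],
  roll=[0,0,0,0,0,0,0,0],
  claw=[0,0,0,0,0,0,0,0],
)

```text
t: 31.52
eef_pos: [0.5439, -0.1987, 0.1134]
tool_rot: [-0.002, 0.058, 0.998, 0.0]
contact_force: [0.2, 1.1, 0.4]
gripper_width: -0.001
grasp_force: 0.0
```

send_rows(
  slide=[
    [4,0,5],
    [8,0,10],
    [12,0,15],
    [15,0,20.5],
    [19,0,28],
    [22,0,35],
    [23,0,39],
    [24,0,42],
  ],
  roll=[0,0,0,0,0,0,0,0],
  claw=[0,0,0,0,0,0,0,0],
)

```text
t: 32.18
eef_pos: [0.5222, -0.1963, 0.0724]
tool_rot: [-0.001, 0.058, 0.998, 0.0]
contact_force: [-0.1, 1.1, 0.5]
gripper_width: 0.001
grasp_force: 0.4
```

```bash
python3 - <<'E'
from h import *
car()
E
```

```text
t 32.1833 carrier mm [-16.6   0.1  72.4] F [-0.0739  1.1395  0.4733] dyaw 0.000904164983297498
```

send_rows(
  slide=[
    [0,0,-12],
    [10,0,-22],
    [30,0,-22],
    [30,0,-22],
    [30,0,-15],
    [30,0,-10],
    [30,0,-5],
    [30,0,0],
  ],
  roll=[0,0,0,0,0,0,0,0],
  claw=[0,0,0,0,0,0,0,0],
)

```text
t: 32.85
eef_pos: [0.4936, -0.1928, 0.0727]
tool_rot: [-0.0, 0.058, 0.998, 0.0]
contact_force: [-2.8, 0.9, 6.5]
gripper_width: -0.003
grasp_force: 3.1
```

send_rows(
  slide=[
    [0,0,1],
    [0,0,2],
    [0,0,3],
    [0,0,4],
    [0,0,5],
    [0,0,6],
    [0,0,7],
    [0,0,7],
  ],
  roll=[0,0,0,0,0,0,0,0],
  claw=[0,0,0,0,0,0,0,0],
)

```text
t: 33.52
eef_pos: [0.493, -0.193, 0.0661]
tool_rot: [-0.0, 0.058, 0.998, -0.0]
contact_force: [0.2, 0.1, -0.4]
gripper_width: -0.002
grasp_force: 0.0
```

```bash
python3 - <<'E'
from h import *
car()
E
```

```text
t 33.5167 carrier mm [-46.   -0.1  66.1] F [ 0.161   0.1081 -0.3871] dyaw 0.0008948632772611959
```

send_rows(
  slide=[
    [0,0,1],
    [0,0,2],
    [0,0,3],
    [0,0,3.5],
    [0,0,4],
    [0,0,4],
    [0,0,4],
    [0,0,4],
  ],
  roll=[0,0,0,0,0,0,0,0],
  claw=[0,0,0,0,0,0,0,0],
)

```text
t: 34.18
eef_pos: [0.4932, -0.193, 0.0637]
tool_rot: [0.0, 0.058, 0.998, 0.001]
contact_force: [-6.3, 1.8, 18.7]
gripper_width: -0.001
grasp_force: 9.4
```

send_rows(
  slide=[
    [0,0,-15],
    [0,0,-45],
    [0,0,-85],
    [0,0,-125],
    [0,0,-150],
    [0,0,-150],
    [0,0,-150],
    [0,0,-150],
  ],
  roll=[0,0,0,0,0,0,0,0],
  claw=[0,0,0,0,0,0,0,0],
)

```text
t: 34.85
eef_pos: [0.4926, -0.1925, 0.2115]
tool_rot: [-0.001, 0.058, 0.998, 0.0]
contact_force: [-0.4, 1.1, -1.1]
gripper_width: 0.001
grasp_force: 0.0
```

```bash
python3 - <<'E'
from h import *
car()
c=cam("wrist"); im=bot.read_camera("wrist")[:,:,::-1].copy(); cv2.imwrite("pics/w13.png",im)
for l in (1.9,2.0,2.1,2.2,2.3):
    print(l,*[proj(c,C+EX*(-.068+.085*np.cos(l))+EY*s*.06+[0,0,.072+.085*np.sin(l)]).round()[0] for s in (1,-1)])
E
```

```text
t 34.85 carrier mm [-46.5   0.4 211.5] F [-0.4268  1.1401 -1.0824] dyaw 0.0012670270483468166
1.9 [441. 173.] [193. 172.]
2.0 [440. 155.] [193. 155.]
2.1 [439. 139.] [194. 139.]
2.2 [438. 124.] [196. 123.]
2.3 [436. 110.] [198. 110.]
```

View pics/w13.png

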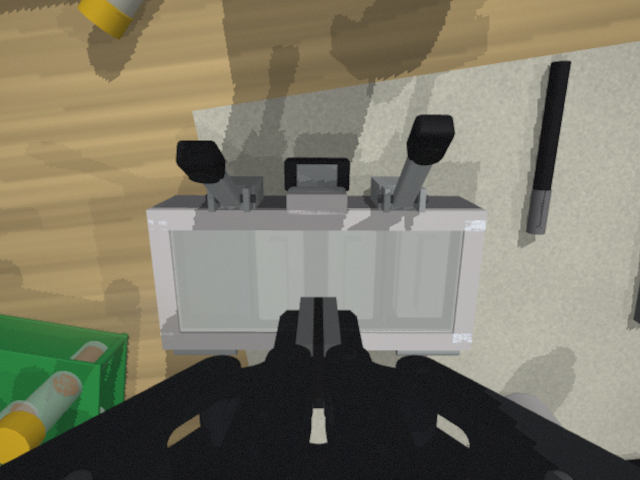

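The lid is shut flat. The clamp ends are at (430,130), giving angle a ≈ 2.2, and at (200,155), giving angle b ≈ 2.05. I'll go in front of clamp a.

send_rows(
  slide=[
    [20,12,0],
    [40,25,0],
    [60,40,0],
    [80,52,0],
    [94,60,0],
    [94,60,0],
    [94,60,0],
    [94,60,0],
  ],
  roll=[0,0,0,0,0,0,0,0],
  claw=[0,0,0,0,0,0,0,0],
)

```text
t: 35.57
eef_pos: [0.4072, -0.1228, 0.2119]
tool_rot: [-0.0, 0.058, 0.998, -0.0]
contact_force: [-0.4, -0.1, 0.8]
gripper_width: -0.001
grasp_force: 0.0
```

```bash
python3 - <<'E'
from h import *
o=car(); print(o["q"])
E
```

```text
t 35.5667 carrier mm [-139.4   59.6  211.9] F [-0.3788 -0.0795  0.8057] dyaw 0.0009405615558122499
[-0.3081  0.073   0.4834  2.1662 -0.0422  0.9115  1.6547]
```

send_rows(
  slide=[
    [3,0,10],
    [6,0,25],
    [6,0,45],
    [6,0,65],
    [6,0,82],
    [6,0,92],
    [6,0,92],
    [6,0,92],
  ],
  roll=[0,0,0,0,0,0,0,0],
  claw=[0,0,0,0,0,0,0,0],
)

```text
t: 36.23
eef_pos: [0.401, -0.1225, 0.1198]
tool_rot: [-0.001, 0.058, 0.998, -0.001]
contact_force: [0.1, 0.1, 0.2]
gripper_width: -0.003
grasp_force: 0.0
```

```bash
python3 - <<'E'
from h import *
o=car(); print(o["q"])
E
```

```text
t 36.2333 carrier mm [-145.6   59.2  119.8] F [0.1443 0.0756 0.2467] dyaw -5.659009004597981e-05
[-0.2572  0.2348  0.4618  2.2677 -0.1655  0.6711  1.7775]
```

send_rows(
  slide=[
    [-8,0,0],
    [-16,0,0],
    [-24,0,0],
    [-32,0,0],
    [-40,0,0],
    [-48,0,0],
    [-55,0,0],
    [-62,0,0],
  ],
  roll=[0,0,0,0,0,0,0,0],
  claw=[0,0,0,0,0,0,0,0],
)

```text
t: 36.9
eef_pos: [0.4633, -0.129, 0.1203]
tool_rot: [0.0, 0.058, 0.998, -0.0]
contact_force: [-2.3, -0.1, 2.2]
gripper_width: 0.002
grasp_force: 1.1
```

send_rows(
  slide=[
    [-7.5,0,0],
    [-13.5,0,0],
    [-20.5,0,2],
    [-27.5,0,4],
    [-33.5,0,8],
    [-39.5,0,12],
    [-44.5,0,18],
    [-48.5,0,24],
  ],
  roll=[0,0,0,0,0,0,0,0],
  claw=[0,0,0,0,0,0,0,0],
)

```text
t: 37.57
eef_pos: [0.5118, -0.1347, 0.0959]
tool_rot: [0.001, 0.058, 0.998, -0.0]
contact_force: [-1.5, 0.6, 2.8]
gripper_width: -0.002
grasp_force: 1.1
```

send_rows(
  slide=[
    [-2,0,4],
    [-4,0,8],
    [-5,0,12],
    [-6,0,15],
    [-6,0,15],
    [-6,0,0],
    [-6,0,-20],
    [-6,0,-20],
  ],
  roll=[0,0,0,0,0,0,0,0],
  claw=[0,0,0,0,0,0,0,0],
)

```text
t: 38.23
eef_pos: [0.5177, -0.1358, 0.1188]
tool_rot: [0.002, 0.058, 0.998, -0.0]
contact_force: [-0.6, 0.6, 0.5]
gripper_width: -0.002
grasp_force: 0.0
```

```bash
python3 - <<'E'
from h import *
car()
E
```

```text
t 38.2333 carrier mm [-28.1  59.6 118.8] F [-0.6209  0.557   0.4986] dyaw 0.0005108784171861253
```

send_rows(
  slide=[
    [-15,0,0],
    [-30,0,0],
    [-30,0,12],
    [-30,0,24],
    [-30,0,32],
    [-30,0,36],
    [-30,0,39],
    [-30,0,39],
  ],
  roll=[0,0,0,0,0,0,0,0],
  claw=[0,0,0,0,0,0,0,0],
)

```text
t: 38.9
eef_pos: [0.5441, -0.1384, 0.0785]
tool_rot: [-0.002, 0.059, 0.998, 0.001]
contact_force: [-9.7, 3.7, 25.7]
gripper_width: 0.002
grasp_force: 12.8
```

send_rows(
  slide=[
    [0,0,0.5],
    [0,0,1],
    [0,0,1.5],
    [0,0,2],
    [0,0,2],
    [0,0,2],
    [0,0,2],
    [0,0,2],
  ],
  roll=[0,0,0,0,0,0,0,0],
  claw=[0,0,0,0,0,0,0,0],
)

```text
t: 39.57
eef_pos: [0.5441, -0.1385, 0.0782]
tool_rot: [-0.001, 0.059, 0.998, 0.002]
contact_force: [-16.0, 6.0, 44.0]
gripper_width: -0.002
grasp_force: 21.3
```

```bash
python3 - <<'E'
from h import *
car()
E
```

```text
t 39.5667 carrier mm [-1.6 60.1 78.2] F [-15.9695   5.9929  43.9661] dyaw -0.00026794387723437507
```

send_rows(
  slide=[
    [0,0,-20],
    [0,0,-55],
    [0,0,-95],
    [0,0,-133],
    [0,0,-133],
    [25,-20,-133],
    [55,-45,-133],
    [80,-70,-133],
  ],
  roll=[0,0,0,0,0,0,0,0],
  claw=[0,0,0,0,0,0,0,0],
)

```text
t: 40.23
eef_pos: [0.4562, -0.1988, 0.2073]
tool_rot: [-0.001, 0.057, 0.998, 0.0]
contact_force: [-0.9, -1.2, -0.2]
gripper_width: 0.005
grasp_force: 0.0
```

send_rows(
  slide=[
    [20,-20,0],
    [40,-35,0],
    [58,-50,0],
    [58,-50,0],
    [58,-50,25],
    [58,-50,50],
    [58,-50,75],
    [58,-50,90],
  ],
  roll=[0,0,0,0,0,0,0,0],
  claw=[0,0,0,0,0,0,0,0],
)

```text
t: 40.9
eef_pos: [0.3937, -0.2408, 0.1157]
tool_rot: [-0.002, 0.058, 0.998, 0.001]
contact_force: [-0.3, 0.4, 0.1]
gripper_width: 0.001
grasp_force: 0.0
```

```bash
python3 - <<'E'
from h import *
car()
E
```

```text
t 40.9 carrier mm [-139.   -59.1  115.7] F [-0.3164  0.3861  0.0919] dyaw 0.0012676028578371273
```

send_rows(
  slide=[
    [-7,0,-2],
    [-14,0,-3],
    [-21,0,-3],
    [-28,0,-3],
    [-35,0,-3],
    [-42,0,-3],
    [-49,0,-3],
    [-55,0,-3],
  ],
  roll=[0,0,0,0,0,0,0,0],
  claw=[0,0,0,0,0,0,0,0],
)

```text
t: 41.57
eef_pos: [0.451, -0.2484, 0.1216]
tool_rot: [0.0, 0.058, 0.998, -0.0]
contact_force: [-2.3, 0.0, 1.9]
gripper_width: 0.001
grasp_force: 1.0
```

send_rows(
  slide=[
    [-7.5,0,0],
    [-13.5,0,0],
    [-20.5,0,2],
    [-27.5,0,4],
    [-33.5,0,8],
    [-39.5,0,12],
    [-44.5,0,18],
    [-48.5,0,24],
  ],
  roll=[0,0,0,0,0,0,0,0],
  claw=[0,0,0,0,0,0,0,0],
)

```text
t: 42.23
eef_pos: [0.4994, -0.254, 0.0968]
tool_rot: [0.001, 0.058, 0.998, -0.0]
contact_force: [-0.8, 0.9, 2.1]
gripper_width: 0.002
grasp_force: 1.0
```

send_rows(
  slide=[
    [-2,0,4],
    [-4,0,8],
    [-5,0,11],
    [-6,0,13],
    [-6,0,13],
    [-6,0,0],
    [-6,0,-20],
    [-6,0,-20],
  ],
  roll=[0,0,0,0,0,0,0,0],
  claw=[0,0,0,0,0,0,0,0],
)

```text
t: 42.9
eef_pos: [0.5053, -0.2557, 0.12]
tool_rot: [0.002, 0.058, 0.998, -0.001]
contact_force: [-0.2, -0.4, 0.6]
gripper_width: -0.0
grasp_force: 0.0
```

```bash
python3 - <<'E'
from h import *
car()
E
```

```text
t 42.9 carrier mm [-26.4 -60.9 120. ] F [-0.2049 -0.4295  0.6017] dyaw 0.0003068790008422667
```

send_rows(
  slide=[
    [-15,0,0],
    [-28,0,0],
    [-28,0,12],
    [-28,0,24],
    [-28,0,32],
    [-28,0,37],
    [-28,0,40.5],
    [-28,0,40.5],
  ],
  roll=[0,0,0,0,0,0,0,0],
  claw=[0,0,0,0,0,0,0,0],
)

```text
t: 43.57
eef_pos: [0.53, -0.2575, 0.0785]
tool_rot: [-0.001, 0.059, 0.998, 0.002]
contact_force: [-9.0, 6.6, 26.8]
gripper_width: -0.001
grasp_force: 13.6
```

send_rows(
  slide=[
    [0,0,0.5],
    [0,0,1],
    [0,0,1],
    [0,0,-15],
    [0,0,-50],
    [0,0,-90],
    [0,0,-130],
    [0,0,-150],
  ],
  roll=[0,0,0,0,0,0,0,0],
  claw=[0,0,0,0,0,0,0,0],
)

```text
t: 44.23
eef_pos: [0.5322, -0.2591, 0.2305]
tool_rot: [0.002, 0.059, 0.998, -0.001]
contact_force: [-0.2, -0.9, -0.1]
gripper_width: 0.001
grasp_force: 0.0
```

send_rows(
  slide=[
    [20,0,-10],
    [40,0,-20],
    [60,0,-20],
    [60,0,-20],
    [60,0,-20],
    [60,0,-20],
    [60,0,-20],
    [60,0,-20],
  ],
  roll=[0,0,0,0,0,0,0,0],
  claw=[0,0,0,0,0,0,0,0],
)

```text
t: 44.9
eef_pos: [0.4728, -0.2508, 0.2463]
tool_rot: [-0.0, 0.058, 0.998, -0.0]
contact_force: [0.3, -0.1, -0.1]
gripper_width: -0.002
grasp_force: 0.0
```

```bash
python3 - <<'E'
from h import *
car()
im=bot.read_camera("scene")[:,:,::-1]; w=bot.read_camera("wrist")[:,:,::-1]
cv2.imwrite("pics/fin.png",np.hstack([cv2.resize(im[180:420,120:440],(400,300)),cv2.resize(w,(400,300))]))
E
```

```text
t 44.9 carrier mm [-59.3 -59.8 246.3] F [ 0.2966 -0.0685 -0.1071] dyaw 0.0015846273159407925
```

View pics/fin.png

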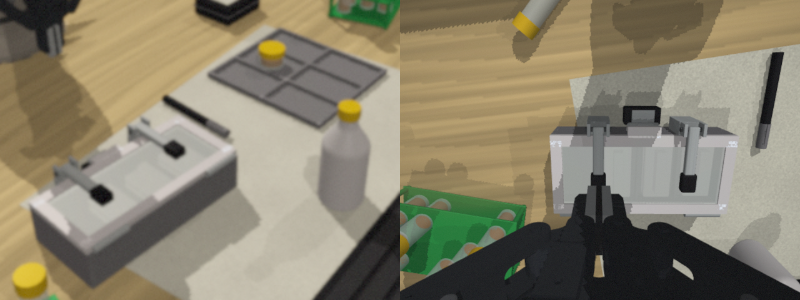

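The final view shows both clamps folded flat on the shut lid at about (85,190) and (168,145), and the pot upright in the tray at (270,50). Handing in.

```bash
python3 -c "
from station import bot
print(bot.hand_in())"
```

```text
the job is handed in; nothing more can be done
None
```

I handed the job in at about 45 s: the one pot stands in a tray pocket, the three cassettes lie in bays 2, 3 and 4, the lid is shut on its catch, and both clamps are folded onto it; no verdict came back, only confirmation that it was handed in.

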